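Lock the gate-arm pin with its spring cotter

ROBOT

A 6-joint arm with a two-finger parallel gripper is mounted at the origin on the work surface. World frame = base frame: x ahead of the robot, y to its left, z up, the work surface at z = 0. Lengths are in mm, angles in degrees, forces in N, time in s.
With the tool pointing down it reaches from about 250 to 800 mm from the base axis. Payload 3.9 kg.
Tool frame: the origin (TCP) lies on the centre line of the jaws, within the pads' length; the fingertips stand ctrl.tip_reach ahead of it and the grasp point (between the pads) lies 11 mm behind it (ctrl.tip_reach is the distance from the TCP to the fingertips, in mm); x points along the fingers, y is the direction in which the jaws open and shut, and the axes are right-handed (so a half turn about x gives the same grasp; the last joint's range is limited). The gripper opens to 85 mm and grips with 20 to 120 N. Pads are 22 mm wide; open, the fingers measure 114 mm over their backs; the gripper's body (76 mm by 85 mm) begins 54 mm behind the grasp point. The pads swing forward as they close: fully open they stand 13 mm farther back than shut.
Start: joints at [74.943, 14.897, -7.913, 67.191, 0, 90], TCP at [136.383, 506.966, 239.304] pointing down, gripper open.
Joint ranges: [-159.42, 159.42], [-47.68, 98.78], [-73.54, 78.23], [-108.79, 121.32], [-90, 84.71], [-180, 180]. Speed limits (degrees/s): [147.25, 147.25, 180, 180, 180, 180].

INTERFACE

Orientations are given as [roll, pitch, yaw] about the fixed x, y, z axes, in that order (R = Rz(yaw) Ry(pitch) Rx(roll)).
In Python, from bench import ctrl gives the robot as it stands. The module is installed in compiled form; this text tells all that it offers.
- The arm moves only by the shell command python3 -m crank 'ROWS' [FORCE]. ROWS is JSON, a list of rows, each an object of numbers: "wx", "wy", "wz": the turn, a rotation vector about the world's x, y, z in rad; "dx", "dy", "dz": the shift along the world's x, y, z in m; "fingers": the closure, from 0 (fully open) to 1 (shut). A call has 1 to 12 rows; each row is the pose to reach, as a shift and turn from the pose commanded when the call began; what a row does not reach only later rows make up. A row lasts 1/12 s, in which the tool goes at most 41.7 mm and 7.16 degrees, less where a joint would pass 70% of its speed; a pose out of reach is approached as far as the arm can. A call with a gripper value outside its range is refused whole. The fingers move at their own pace and stop on an object; FORCE is the grip in N (left out, the last holds). Time passes only in rows, so rows that repeat a pose let the fingers close. It gives the time, the measured TCP pose, the force and the opening at its end, in the units of the state.
- ctrl.get_state(): the state, without advancing time (a new reading comes with each control period).
- ctrl.get_image(name): name is "side" or "top" or "wrist"; returns the picture (400x640x3 uint8, red, green, blue); there is no depth.
- ctrl.camera_params(name): a dict with "fx", "fy", "cx", "cy" (pixels), "cam_to_world" (4x4, takes a point from camera to world coordinates); the wrist camera has in their place "T_tool_cam" (4x4, takes a point from camera to tool coordinates, whose origin is the TCP and whose axes are the tool frame's). Camera axes: x right, y down, z forward; pixel columns grow to the right and rows downward; lengths in mm; the calibration is good to about 2 mm. A picture is of the moment at which its call begins: read the wrist's pose just before it. camera_params takes no time and is no camera call.
- ctrl.job_done(): hands the job in, once; it reports no verdict.
The state is a dict: "t": time; "joint_pos": joint angles; "joint_vel": joint speeds; "effort": joint torques, N m; "eef_pos": TCP position; "eef_rot": TCP orientation; "ft_force": force on the tool from outside, world axes, zero at the start; "wrist_torque": the same for the moment, N m; "width": finger opening in mm.
Only numpy, scipy, OpenCV 4.12 (cv2) and the standard library are available. Lean on these libraries where they do the work, as an engineer would, in place of code of your own. Each camera call takes 0.05 s, during which the arm holds its last target.

TASK

Take the steel spring cotter from the small black case and lock the upright clevis pin of the gate arm with it: feed the straight leg through the pin's cross hole in the direction in which the arm tube runs, and push gently, never forcing it against the pin, until the bow has snapped over the pin and the cotter sits fully home, then let go. Leave the multimeter, the screwdriver and the terminal strip where they are.

Things in the scene. Friction and masses are not known exactly. Their poses are not given: they have to be found in the camera images.
- bracket: End joint of a gate-opener arm, fixed: aluminium fork (40 mm wide, flat top 70 mm up, ending 20 mm before the pin's axis) over a dark base plate (10 mm high). Origin on the table under the axis of the upright clevis pin; z up; +x is the way its square arm tube runs (46 mm wide, top 70 mm up) and the way the cotter goes in. Nothing stands higher than the base plate on the -x side of the fork.
- bracket_hole (a point): LOWEST place the pin's cross hole can have: on the pin's axis, 92 mm above the table, axes as bracket. The stiff pin (12 N shifts it; 22 mm thick, top end 26 mm above its hole) stands 4 to 20 mm HIGHER than this; that height is not measured: find it by feel or sight. The hole runs along x, 7 mm wide, both mouths slightly rounded (1 to 2 mm), the front one 9 to 11 mm before the axis.
- cotter_grip (a point): Centre of the grip loop of the loose spring cotter: 5 mm round steel wire, about 100 mm long, 50 g, lying flat. +x along the straight leg to its tip, z up. The loop is 27 mm wide over all along y, its sides parallel for 18 mm along x: grip it across y. It juts over the case's edge, so fingers can reach 20 mm below it. The straight leg's centre line is 5 mm to the -y side.
- cotter_tip (a point): Round tip of the cotter's straight leg (end of its centre line; the wire ends 2.5 mm further), 83 mm ahead of the grip loop's centre in x and 5 mm to its -y side. Axes as cotter_grip.
- cotter_seat (a point): Point of the straight leg 38 mm behind cotter_tip that lies on the pin's axis when home. The springy bow leg runs on the +y side: hollow beside this point, inward nose 14 mm ahead, flared end 26 mm ahead. It meets the pin some 15 mm short of home; riding over takes 4 to 15 N of push, which drops as it snaps. Pushed on beyond home, the bow is forced open again and the push rises.
- bow (a joint): Spring opening of the cotter's bow leg in rad: 0 at rest, about 0 to 0.03 when home on the pin, about 0.13 at most while its nose rides over the pin.
- case: Black plastic relay case with a grey top, 72 x 60 mm, 30 mm high, fixed, on which the cotter lies; origin at the centre of its underside.
- multimeter: Orange and black multimeter, 150 x 80 x 46 mm, loose; origin under its centre. Leave alone.
- screwdriver: Black-handled screwdriver, 170 mm long, loose, lying flat. Leave alone.
- terminal_strip: White terminal strip, 50 x 16 x 14 mm, loose; origin under its centre. Leave alone.
Mind the look-alikes: they are no part of the job. What is meant by the part that bears cotter_grip is not pink, and is the smaller of those in its own colour.

How it is judged (in metres and radians):
At the end, for the whole second after the job is handed in: Leg through the hole towards the arm tube (tip over 30 mm past the pin's axis), cotter's seat within 4 mm along and 3 mm across of that axis, -4 to +24 mm from bracket_hole in height, within 0.25 rad of the hole's line, bow shut (below 0.07 rad), released, at rest (x of cotter_seat in the frame of bracket_hole between -0.004 and 0.004 m and y of cotter_seat in the frame of bracket_hole between -0.003 and 0.003 m and z of cotter_seat in the frame of bracket_hole between -0.004 and 0.024 m and angle between the x axis of cotter_seat and the x axis of bracket_hole, either way round below 0.25 rad and value of joint bow below 0.07 rad and linear speed of cotter below 0.01 m/s and x of cotter_tip in the frame of bracket_hole above 0.03 m); the robot touches nothing.
It fails at once if the cotter is forced against the pin or bracket with more than 30 N (contact force between cotter and bracket above 30 N).
It fails at once if the multimeter is moved by more than 20 mm (distance of multimeter from where it was at the start of the episode above 0.02 m).
It fails at once if the screwdriver is moved by more than 20 mm (distance of screwdriver from where it was at the start of the episode above 0.02 m).
It fails at once if the terminal strip is moved by more than 20 mm (distance of terminal_strip from where it was at the start of the episode above 0.02 m).
It also fails if it takes over 72 s, if anything falls off the work surface, if the arm or the gripper's body presses on something with over 40 N, if the wrist force passes 120 N, or if a joint passes its speed limit or range.

## Working session

There is one attempt and no reset: what is moved stays moved. The work goes in short steps, Python scripts to look and compute and a shell command to move; the robot and the scene stay as the last step left them, time stands still between calls to the robot, and variables do not carry over. Pictures are saved under pics/ and viewed, and the job is handed in when it is done.

```bash
mkdir -p pics; python3 - <<'E'
from bench import ctrl
import cv2
for n in ["side","top","wrist"]:
    s=ctrl.get_state()
    cv2.imwrite(f"pics/{n}0.png",ctrl.get_image(n)[:,:,::-1])
    p=ctrl.camera_params(n); print(n,p)
print(s, ctrl.tip_reach)
E
```

```text
side {'fx': 460.4116675696782, 'fy': 460.4116675696782, 'cx': 323.12498470787335, 'cy': 198.5895926019842, 'cam_to_world': array([[ 7.76002437e-01, -4.86908882e-01,  4.00923881e-01,
         1.13224788e+02],
       [-6.30592493e-01, -6.12193426e-01,  4.77045403e-01,
        -5.11255860e+02],
       [ 1.31653201e-02, -6.23007985e-01, -7.82104677e-01,
         8.99765725e+02],
       [ 0.00000000e+00,  0.00000000e+00,  0.00000000e+00,
         1.00000000e+00]])}
top {'fx': 510.7457635958881, 'fy': 510.7457635958881, 'cx': 323.2526380468333, 'cy': 193.14489415845847, 'cam_to_world': array([[-2.20280831e-02, -9.97108628e-01,  7.27265268e-02,
         4.34071784e+02],
       [-9.99675289e-01,  2.10358842e-02, -1.43808421e-02,
         2.43860035e+01],
       [ 1.28093949e-02, -7.30196941e-02, -9.97248236e-01,
         1.45949205e+03],
       [ 0.00000000e+00,  0.00000000e+00,  0.00000000e+00,
         1.00000000e+00]])}
wrist {'fx': 357.1604571514148, 'fy': 357.1604571514148, 'cx': 310.00506029201296, 'cy': 205.69282303492636, 'T_tool_cam': array([[ 5.88469779e-04, -3.06376230e-01,  9.519
[... 253 characters left out ...]
0000000e+00,
         1.00000000e+00]])}
{'t': 0.1, 'joint_pos': array([ 7.49424117e+01,  1.49331313e+01, -7.97749547e+00,  6.71910024e+01,
        4.21919445e-04,  9.00014066e+01]), 'joint_vel': array([-0.03168281, -0.05680431,  0.20746751, -0.06152555, -0.02032615,
       -0.09978093]), 'effort': array([ 2.35105115e-03, -4.06509590e+01,  2.54527599e+01,  1.00977696e-02,
        1.41479636e-04, -1.36885387e-05]), 'eef_pos': array([136.23257544, 506.39929619, 238.54325394]), 'eef_rot': array([ -90.23645859,   89.89836995, -105.29545383]), 'ft_force': array([-0.15428654,  0.24088209,  0.06739564]), 'wrist_torque': array([-0.04267817,  0.0174736 , -0.00840185]), 'width': 85.53991542228215} 8.0
```

View pics/top0.png

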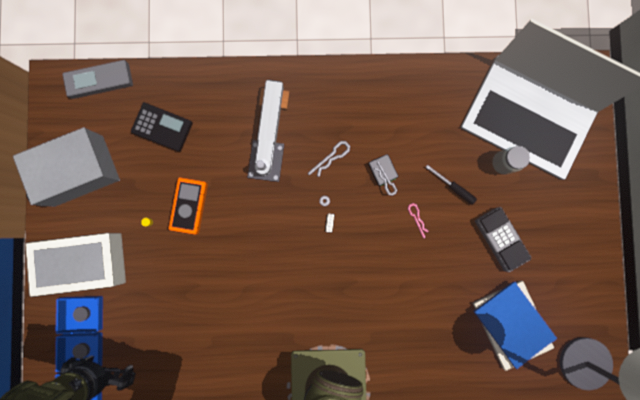

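View pics/side0.png

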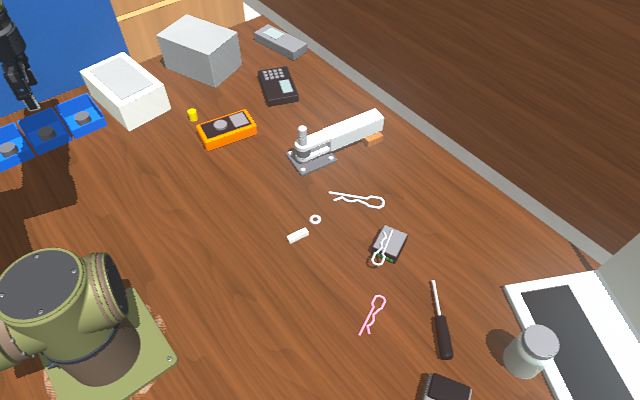

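View pics/wrist0.png

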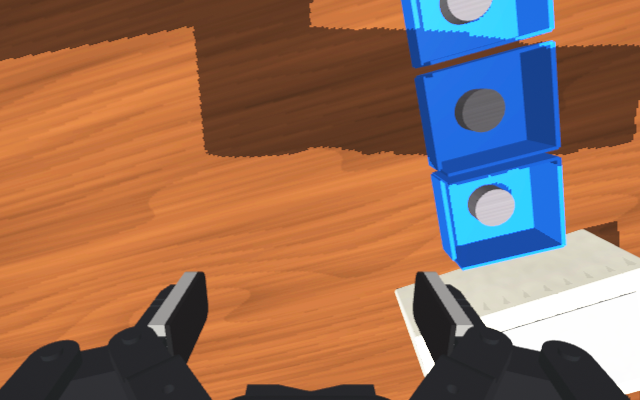

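The top view shows three things that could be taken for the cotter:
- a large steel cotter lying on the table at (330,158)
- a smaller steel one on the black/grey case at (384,174)
- a pink one at (418,220)

By the description I want the one on the case at (384,174). Next is a close crop to check it, with the bracket at (265,165) in view.

```bash
python3 - <<'E'
import cv2,numpy as np
t=cv2.imread("pics/top0.png"); s=cv2.imread("pics/side0.png")
a=cv2.resize(t[145:205,355:415],(400,400),interpolation=cv2.INTER_CUBIC)
b=cv2.resize(s[220:280,355:415],(400,400),interpolation=cv2.INTER_CUBIC)
cv2.imwrite("pics/crop1.png",np.hstack([a,b]))
a=cv2.resize(t[75:195,230:310],(400,600),interpolation=cv2.INTER_CUBIC)
b=cv2.resize(s[100:200,280:400],(400,333),interpolation=cv2.INTER_CUBIC)
b=np.vstack([b,np.zeros((267,400,3),np.uint8)])
cv2.imwrite("pics/crop2.png",np.hstack([a,b]))
E
```

```text
(no output)
```

View pics/crop1.png

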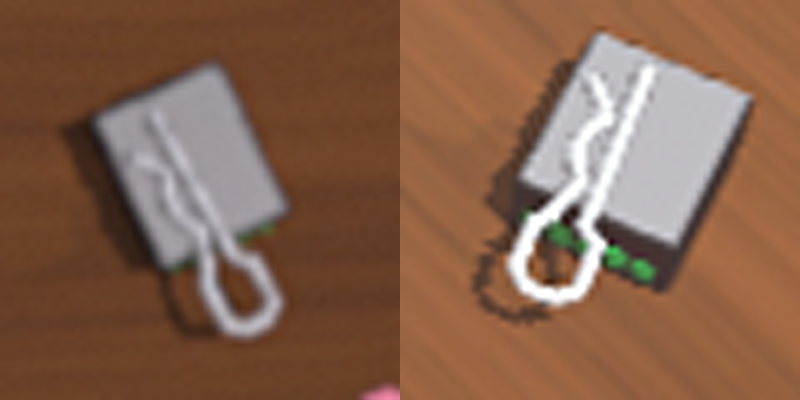

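View pics/crop2.png

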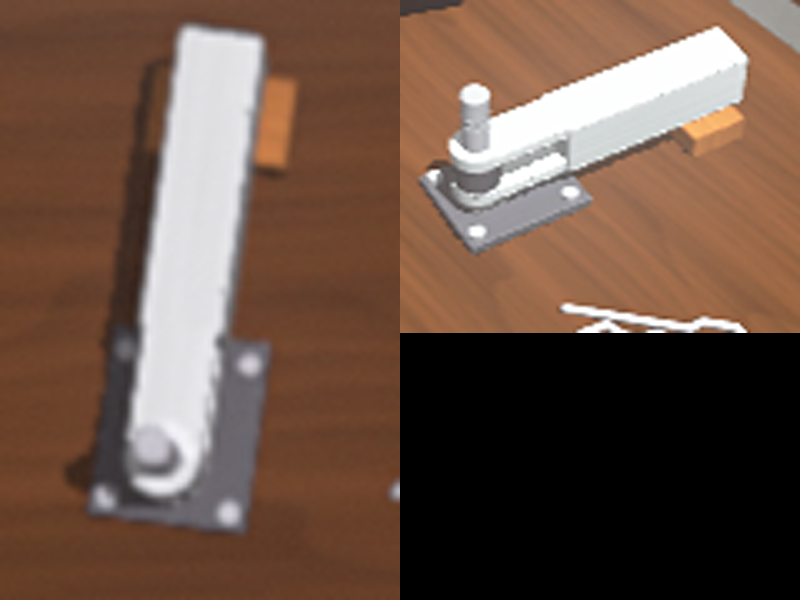

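```bash
cat > h.py <<'E'
import numpy as np,cv2
from bench import ctrl
from scipy.spatial.transform import Rotation as Ro
def ray(n,u,v,st=None):
    p=ctrl.camera_params(n)
    d=np.array([(u-p["cx"])/p["fx"],(v-p["cy"])/p["fy"],1.])
    if n=="wrist":
        R=Ro.from_euler("xyz",st["eef_rot"],degrees=True).as_matrix(); T=np.eye(4);T[:3,:3]=R;T[:3,3]=st["eef_pos"]
        M=T@p["T_tool_cam"]
    else: M=p["cam_to_world"]
    return M[:3,3],M[:3,:3]@d
def onz(n,u,v,z,st=None):
    o,d=ray(n,u,v,st); return o+d*(z-o[2])/d[2]
def proj(n,X,st=None):
    p=ctrl.camera_params(n)
    M=p.get("cam_to_world")
    if n=="wrist":
        R=Ro.from_euler("xyz",st["eef_rot"],degrees=True).as_matrix(); T=np.eye(4);T[:3,:3]=R;T[:3,3]=st["eef_pos"]
        M=T@p["T_tool_cam"]
    c=M[:3,:3].T@(np.asarray(X)-M[:3,3]); return p["fx"]*c[0]/c[2]+p["cx"],p["fy"]*c[1]/c[2]+p["cy"]
def tri(rays):
    A=np.zeros((3,3));b=np.zeros(3)
    for o,d in rays:
        d=d/np.linalg.norm(d);P=np.eye(3)-np.outer(d,d);A+=P;b+=P@o
    X=np.linalg.solve(A,b)
    return X,[np.linalg.norm((np.eye(3)-np.outer(d,d)/(d@d))@(X-o)) for o,d in rays]
E
python3 - <<'E'
from h import *
np.set_printoptions(precision=1,suppress=True)
T=onz("top",355+155/6.67,145+112/6.67,32.5);G=onz("top",355+242/6.67,145+293/6.67,32.5)
print("top tip,loop",T,G, np.degrees(np.arctan2(*(T-G)[1::-1])))
T=onz("side",355+(650-400)/6.67,220+68/6.67,32.5);G=onz("side",355+(555-400)/6.67,220+260/6.67,32.5)
print("side",T,G, np.degrees(np.arctan2(*(T-G)[1::-1])))
# pin top
u,v=230+152/5,75+443/5; u2,v2=280+(475-400)/3.333,100+94/3.333
print(tri([ray("top",u,v),ray("side",u2,v2)]))
# tube far end centre at z=70, 
a=onz("top",230+180/5,75+28/5,70);b=onz("top",230+264/5,75+38/5,70);m=(a+b)/2
print("tube end",a,b)
# fork round end
c=[onz("top",230+x/5,75+y/5,70) for x,y in[(130,460),(208,460),(140,340),(226,340)]];print(c)
# base plate corners z=10
print([onz("top",230+x/5,75+y/5,10) for x,y in[(268,345),(245,530),(90,514)]])
E
```

```text
top tip,loop [ 623.4 -153.1   32.5] [ 546.  -187.5   32.5] 23.931734658934847
side [ 623.7 -152.9   32.5] [ 545.7 -188.1   32.5] 24.291465007913363
(array([613.6, 169.1, 118.9]), [np.float64(0.13241604969372933), np.float64(0.13241604969351642)])
tube end [851.1 156.   70. ] [844.6 109.6  70. ]
[array([610.9, 186.6,  70. ]), array([610.1, 144. ,  70. ]), array([677.1, 180.3,  70. ]), array([676.1, 133.2,  70. ])]
[array([683.2, 113.9,  10. ]), array([577.1, 128.7,  10. ]), array([588.1, 216.7,  10. ])]
```

```bash
python3 - <<'E'
from h import *
np.set_printoptions(precision=3,suppress=True)
s=ctrl.get_state()
print(Ro.from_euler("xyz",s["eef_rot"],degrees=True).as_matrix())
E
```

```text
[[-0.     0.26   0.966]
 [-0.001  0.966 -0.26 ]
 [-1.    -0.002  0.   ]]
```

```bash
cat >> h.py <<'E'
def Rt(yaw,tilt=0):
    y=np.radians(yaw);t=np.radians(tilt)
    f=np.array([np.cos(y),np.sin(y),0]);l=np.array([-np.sin(y),np.cos(y),0]);up=np.array([0,0,1.])
    x=np.sin(t)*f-np.cos(t)*up; z=np.cos(t)*f+np.sin(t)*up
    return np.array([x,l,z]).T
def turn(R0,R1): return Ro.from_matrix(R1@R0.T).as_rotvec()
E
python3 - <<'E'
from h import *
print(turn(Rt(-15.06),Rt(-8.5,35)))
E
```

```text
[-0.12477722 -0.59831814  0.1109094 ]
```

```bash
python3 -m crank '[{"dx":0.034,"dy":-0.027},{"dx":0.066,"dy":-0.052},{"dx":0.098,"dy":-0.077},{"dx":0.130,"dy":-0.102},{"dx":0.162,"dy":-0.127},{"dx":0.194,"dy":-0.152},{"dx":0.226,"dy":-0.178},{"dx":0.258,"dy":-0.203},{"dx":0.290,"dy":-0.228},{"dx":0.322,"dy":-0.253},{"dx":0.354,"dy":-0.278},{"dx":0.380,"dy":-0.300}]'
python3 -m crank '[{"dx":0.02,"dy":-0.015,"dz":-0.01,"wx":-0.02,"wy":-0.1,"wz":0.018},{"dx":0.038,"dy":-0.029,"dz":-0.025,"wx":-0.04,"wy":-0.2,"wz":0.037},{"dx":0.038,"dy":-0.029,"dz":-0.049,"wx":-0.062,"wy":-0.3,"wz":0.055},{"dx":0.038,"dy":-0.029,"dz":-0.049,"wx":-0.083,"wy":-0.4,"wz":0.074},{"dx":0.038,"dy":-0.029,"dz":-0.049,"wx":-0.104,"wy":-0.5,"wz":0.092},{"dx":0.038,"dy":-0.029,"dz":-0.049,"wx":-0.125,"wy":-0.598,"wz":0.111},{"dx":0.038,"dy":-0.029,"dz":-0.049,"wx":-0.125,"wy":-0.598,"wz":0.111},{"dx":0.038,"dy":-0.029,"dz":-0.049,"wx":-0.125,"wy":-0.598,"wz":0.111},{"dx":0.038,"dy":-0.029,"dz":-0.049,"wx":-0.125,"wy":-0.598,"wz":0.111}]'
python3 - <<'E'
from h import *
import pickle
s=ctrl.get_state(); im=ctrl.get_image("wrist")[:,:,::-1]; cv2.imwrite("pics/w1.png",im); pickle.dump(s,open("w1.pkl","wb"))
E
```

```text
invalid input at $[0]: expected keys wx, wy, wz, dx, dy, dz, fingers
invalid input at $[0]: expected keys wx, wy, wz, dx, dy, dz, fingers
```

View pics/w1.png

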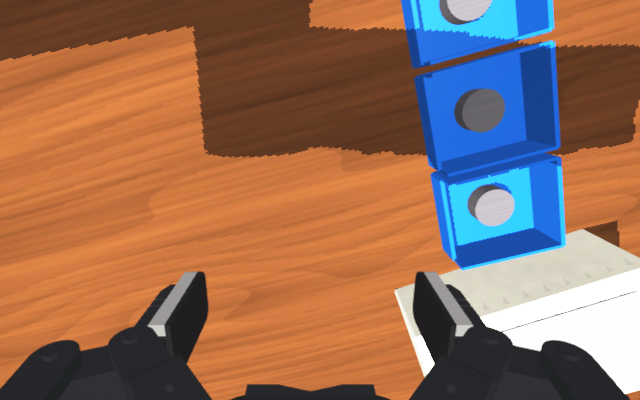

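The move was refused because every row needs all its keys. The arm hasn't moved.

```bash
python3 -m crank '[{"wx":0,"wy":0,"wz":0,"dx":0.034,"dy":-0.027,"dz":0,"fingers":0},{"wx":0,"wy":0,"wz":0,"dx":0.066,"dy":-0.052,"dz":0,"fingers":0},{"wx":0,"wy":0,"wz":0,"dx":0.098,"dy":-0.077,"dz":0,"fingers":0},{"wx":0,"wy":0,"wz":0,"dx":0.130,"dy":-0.102,"dz":0,"fingers":0},{"wx":0,"wy":0,"wz":0,"dx":0.162,"dy":-0.127,"dz":0,"fingers":0},{"wx":0,"wy":0,"wz":0,"dx":0.194,"dy":-0.152,"dz":0,"fingers":0},{"wx":0,"wy":0,"wz":0,"dx":0.226,"dy":-0.178,"dz":0,"fingers":0},{"wx":0,"wy":0,"wz":0,"dx":0.258,"dy":-0.203,"dz":0,"fingers":0},{"wx":0,"wy":0,"wz":0,"dx":0.290,"dy":-0.228,"dz":0,"fingers":0},{"wx":0,"wy":0,"wz":0,"dx":0.322,"dy":-0.253,"dz":0,"fingers":0},{"wx":0,"wy":0,"wz":0,"dx":0.354,"dy":-0.278,"dz":0,"fingers":0},{"wx":0,"wy":0,"wz":0,"dx":0.380,"dy":-0.300,"dz":0,"fingers":0}]' && python3 -m crank '[{"wx":-0.02,"wy":-0.1,"wz":0.018,"dx":0.02,"dy":-0.015,"dz":-0.01,"fingers":0},{"wx":-0.04,"wy":-0.2,"wz":0.037,"dx":0.038,"dy":-0.029,"dz":-0.025,"fingers":0},{"wx":-0.062,"wy":-0.3,"wz":0.055,"dx":0.038,"dy":-0.029,"dz":-0.049,"fingers":0},{"wx":-0.083,"wy":-0.4,"wz":0.074,"dx":0.038,"dy":-0.029,"dz":-0.049,"fingers":0},{"wx":-0.104,"wy":-0.5,"wz":0.092,"dx":0.038,"dy":-0.029,"dz":-0.049,"fingers":0},{"wx":-0.125,"wy":-0.598,"wz":0.111,"dx":0.038,"dy":-0.029,"dz":-0.049,"fingers":0},{"wx":-0.125,"wy":-0.598,"wz":0.111,"dx":0.038,"dy":-0.029,"dz":-0.049,"fingers":0},{"wx":-0.125,"wy":-0.598,"wz":0.111,"dx":0.038,"dy":-0.029,"dz":-0.049,"fingers":0},{"wx":-0.125,"wy":-0.598,"wz":0.111,"dx":0.038,"dy":-0.029,"dz":-0.049,"fingers":0}]'
python3 - <<'E'
from h import *
import pickle
s=ctrl.get_state(); im=ctrl.get_image("wrist")[:,:,::-1]; cv2.imwrite("pics/w2.png",im); pickle.dump(s,open("w2.pkl","wb"))
E
```

```text
t: 1.2
eef_pos: [518.4, 205.0, 239.1]
eef_rot: [-6.6, 90.0, -21.8]
ft_force: [-0.7, 1.5, 0.8]
width: 85.3
t: 1.95
eef_pos: [556.0, 178.9, 191.9]
eef_rot: [0.1, 55.0, -8.4]
ft_force: [-0.0, 0.3, 0.5]
width: 85.3
```

View pics/w2.png

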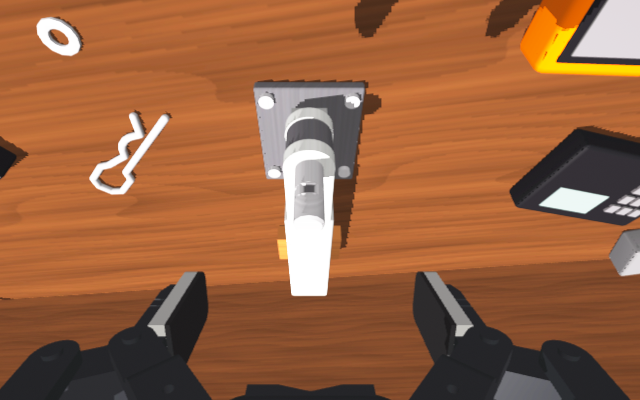

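The wrist view is upside down (nearer is up). The pin stands at about (308,200), its cross hole shows at (308,188), and the base plate and arm tube line up with it. I'll zoom in.

```bash
python3 - <<'E'
import cv2
i=cv2.imread("pics/w2.png")
cv2.imwrite("pics/c3.png",cv2.resize(i[75:305,240:380],(365,600),interpolation=cv2.INTER_CUBIC))
cv2.imwrite("pics/c4.png",cv2.resize(i[145:245,265:355],(540,600),interpolation=cv2.INTER_CUBIC))
E
```

```text
(no output)
```

View pics/c3.png

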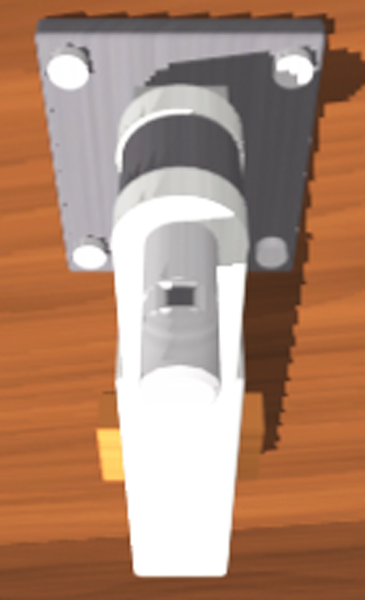

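View pics/c4.png

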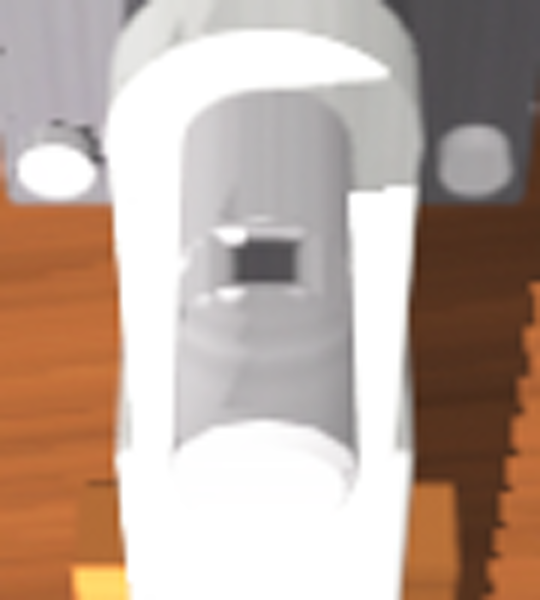

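```bash
python3 - <<'E'
from h import *
import pickle
np.set_printoptions(precision=2,suppress=True)
s=pickle.load(open("w2.pkl","rb"))
rw=ray("wrist",265+263/6,145+470/6,s)
rt=ray("top",230+152/5,75+443/5);rs=ray("side",280+75/3.333,100+96/3.333)
print("all",tri([rw,rt,rs]));print("wt",tri([rw,rt]));print("ws",tri([rw,rs]))
X=tri([rw,rt,rs])[0]
a=onz("wrist",291,295.5,70,s);b=onz("wrist",327.5,295.5,70,s);print("tube end",a,b)
# plate corners z=10, near edge & far edge
P=[onz("wrist",240+x/2.607,75+y/2.607,10,s) for x,y in[(35,32),(328,32),(68,270),(298,270)]]
for p in P:print(p)
near=(P[0]+P[1])/2;far=(P[2]+P[3])/2;d=far-near;print("plate yaw",np.degrees(np.arctan2(d[1],d[0])),np.degrees(np.arctan2(*(P[0]-P[1])[:2][::-1]))-90)
yaw=np.degrees(np.arctan2(*((a+b)/2-X)[1::-1]));print("yaw",yaw)
f=np.array([np.cos(np.radians(yaw)),np.sin(np.radians(yaw)),0])
for off in(9,10,11):
    o,dd=ray("wrist",309,188.7,s); k=((X-off*f-o)@f)/(dd@f); print(off,o+k*dd)
# fork end: 20 mm before axis z=70 : crop row 30 of c4
e=onz("wrist",265+262/6,145+30/6,70,s);print("fork end",e,"axis from fork",e+20*f)
E
```

```text
all (array([613.43, 168.51, 119.09]), [np.float64(1.0014367462839404), np.float64(0.6444425344305212), np.float64(1.2318361818062606)])
wt (array([613.22, 168.8 , 120.52]), [np.float64(0.21138066452090215), np.float64(0.2113806645208427)])
ws (array([613.22, 168.06, 119.29]), [np.float64(1.0582806164537708), np.float64(1.0582806164537686)])
tube end [846.56 109.82  70.  ] [853.59 156.6   70.  ]
[576.97 129.33  10.  ]
[590.17 217.81  10.  ]
[685.01 112.62  10.  ]
[698.58 203.35  10.  ]
plate yaw -8.194963629832433 -188.48661299921287
yaw -8.48437006416608
9 [604.55 169.99  97.31]
10 [603.56 170.14  98.14]
11 [602.58 170.29  98.98]
fork end [594.01 171.31  70.  ] axis from fork [613.79 168.36  70.  ]
```

```bash
python3 -m crank '[{"wx":-0.016,"wy":-0.108,"wz":0,"dx":-0.013,"dy":0.001,"dz":-0.01,"fingers":0},{"wx":-0.032,"wy":-0.216,"wz":0,"dx":-0.027,"dy":0.002,"dz":-0.026,"fingers":0},{"wx":-0.048,"wy":-0.324,"wz":0,"dx":-0.027,"dy":0.002,"dz":-0.04,"fingers":0},{"wx":-0.064,"wy":-0.431,"wz":0,"dx":-0.027,"dy":0.002,"dz":-0.052,"fingers":0},{"wx":-0.064,"wy":-0.431,"wz":0,"dx":-0.027,"dy":0.002,"dz":-0.052,"fingers":0},{"wx":-0.064,"wy":-0.431,"wz":0,"dx":-0.027,"dy":0.002,"dz":-0.052,"fingers":0},{"wx":-0.064,"wy":-0.431,"wz":0,"dx":-0.027,"dy":0.002,"dz":-0.052,"fingers":0}]'
python3 - <<'E'
from h import *
import pickle
s=ctrl.get_state(); im=ctrl.get_image("wrist")[:,:,::-1]; cv2.imwrite("pics/w3.png",im); pickle.dump(s,open("w3.pkl","wb"))
print(proj("wrist",[603.5,170,98],s))
E
```

```text
t: 2.58
eef_pos: [528.1, 180.9, 136.0]
eef_rot: [-0.1, 30.1, -8.5]
ft_force: [0.2, 0.2, -0.1]
width: 85.2
(np.float64(312.05381452720684), np.float64(225.28738393762177))
```

View pics/w3.png

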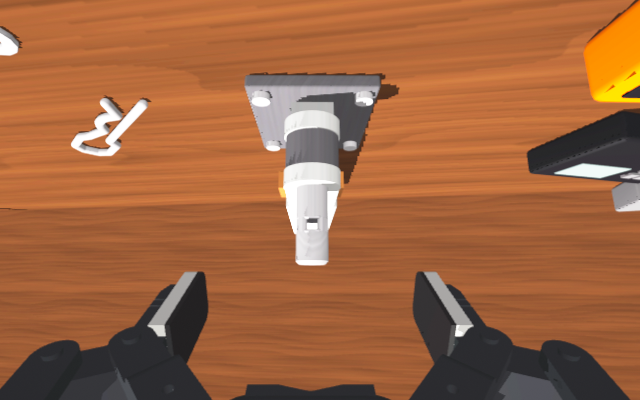

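The hole shows at about (312,223) and the pin top at row 262. I'll zoom for accuracy.

```bash
python3 - <<'E'
import cv2
i=cv2.imread("pics/w3.png")
cv2.imwrite("pics/c5.png",cv2.resize(i[195:275,275:355],(600,600),interpolation=cv2.INTER_CUBIC))
E
```

```text
(no output)
```

View pics/c5.png

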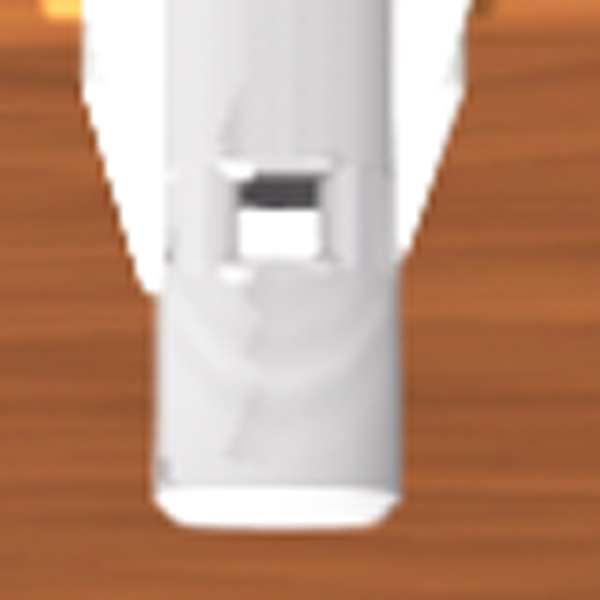

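```bash
python3 - <<'E'
from h import *
import pickle
np.set_printoptions(precision=2,suppress=True)
f=np.array([np.cos(np.radians(-8.45)),np.sin(np.radians(-8.45)),0])
s2=pickle.load(open("w2.pkl","rb"));s3=pickle.load(open("w3.pkl","rb"))
h2=ray("wrist",309,188.7,s2);h3=ray("wrist",312.3,223.8,s3)
X,e=tri([h2,h3]);print("hole mouth tri",X,e)
A=np.array([613.5,168.5,0])
for r in(h2,h3):
    for off in (9,10,11):
        o,d=r;k=((A-off*f-o)@f)/(d@f);print(off,o+k*d)
print("top",tri([ray("wrist",308.8,223.3,s2),ray("wrist",275+278/7.5,195+505/7.5,s3)]))
o,d=ray("wrist",275+278/7.5,195+490/7.5,s3);k=((A-11*f-o)@f)/(d@f);print("top front rim",o+k*d)
o,d=ray("wrist",275+278/7.5,195+527/7.5,s3);k=((A+11*f-o)@f)/(d@f);print("top back rim",o+k*d)
E
```

```text
hole mouth tri [605.21 169.95  96.73] [np.float64(0.03404725954566519), np.float64(0.03404725954555432)]
9 [604.64 170.08  97.22]
10 [603.65 170.23  98.06]
11 [602.66 170.38  98.89]
9 [604.62 170.    96.83]
10 [603.63 170.14  96.99]
11 [602.64 170.28  97.16]
top (array([611.48, 168.91, 121.63]), [np.float64(0.01374790872158246), np.float64(0.013747908721471372)])
top front rim [602.63 170.15 120.87]
top back rim [624.41 167.06 122.91]
```

```bash
python3 - <<'E'
from h import *
s=ctrl.get_state();R0=Ro.from_euler("xyz",s["eef_rot"],degrees=True).as_matrix()
r=turn(R0,Rt(27.5));print(r,np.linalg.norm(r)/0.125, np.array([546,-187.5,170])-s["eef_pos"])
E
```

```text
[-0.17312484  1.04467793  0.56814899] 9.613715099849987 [  17.64983476 -368.48948151   33.78786677]
```

```bash
python3 -m crank '[{"wx":-0.015,"wy":0.09,"wz":0.05,"dx":-0.01,"dy":-0.01,"dz":0.02,"fingers":0},{"wx":-0.03,"wy":0.18,"wz":0.1,"dx":-0.01,"dy":-0.045,"dz":0.034,"fingers":0},{"wx":-0.045,"wy":0.275,"wz":0.15,"dx":-0.01,"dy":-0.08,"dz":0.034,"fingers":0},{"wx":-0.061,"wy":0.37,"wz":0.2,"dx":-0.005,"dy":-0.115,"dz":0.034,"fingers":0},{"wx":-0.077,"wy":0.465,"wz":0.253,"dx":0.0,"dy":-0.15,"dz":0.034,"fingers":0},{"wx":-0.093,"wy":0.56,"wz":0.305,"dx":0.005,"dy":-0.185,"dz":0.034,"fingers":0},{"wx":-0.108,"wy":0.655,"wz":0.357,"dx":0.01,"dy":-0.22,"dz":0.034,"fingers":0},{"wx":-0.124,"wy":0.75,"wz":0.409,"dx":0.015,"dy":-0.255,"dz":0.034,"fingers":0},{"wx":-0.14,"wy":0.845,"wz":0.46,"dx":0.018,"dy":-0.29,"dz":0.034,"fingers":0},{"wx":-0.156,"wy":0.94,"wz":0.512,"dx":0.018,"dy":-0.325,"dz":0.034,"fingers":0},{"wx":-0.173,"wy":1.045,"wz":0.568,"dx":0.018,"dy":-0.36,"dz":0.034,"fingers":0},{"wx":-0.173,"wy":1.045,"wz":0.568,"dx":0.018,"dy":-0.368,"dz":0.034,"fingers":0}]'
python3 -m crank '[{"wx":0,"wy":0,"wz":0,"dx":0,"dy":0,"dz":0,"fingers":0},{"wx":0,"wy":0,"wz":0,"dx":0,"dy":0,"dz":0,"fingers":0},{"wx":0,"wy":0,"wz":0,"dx":0,"dy":0,"dz":0,"fingers":0}]'
python3 - <<'E'
from h import *
import pickle
s=ctrl.get_state(); im=ctrl.get_image("wrist")[:,:,::-1]; cv2.imwrite("pics/w4.png",im); pickle.dump(s,open("w4.pkl","wb"))
print(s["joint_pos"])
E
```

```text
t: 3.63
eef_pos: [550.3, -194.5, 174.6]
eef_rot: [-0.3, 89.9, 26.8]
ft_force: [1.1, -0.1, -1.0]
width: 85.8
t: 3.88
eef_pos: [544.8, -187.3, 174.1]
eef_rot: [9.1, 89.7, 36.4]
ft_force: [-0.8, 0.2, 0.5]
width: 85.2
[-19.09849814  21.6761211   -7.92346822  60.24385971   0.22784541
 -46.42889609]
```

View pics/w4.png

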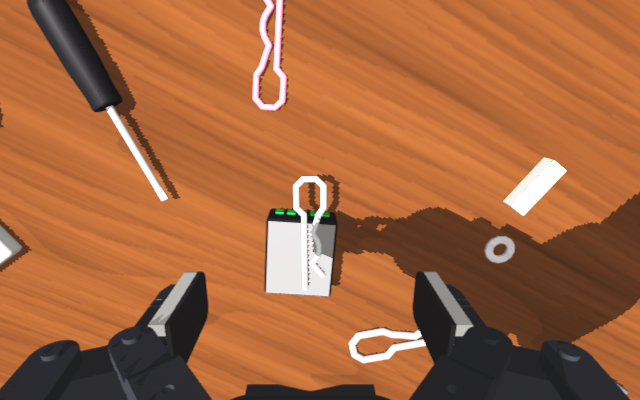

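The gripper is squarely over the case. The loop shows at about (310,192), the leg tip at (306,288), and the screwdriver tip at (168,198), which is well clear. I'll zoom in.

```bash
python3 - <<'E'
import cv2
i=cv2.imread("pics/w4.png")
cv2.imwrite("pics/c6.png",cv2.resize(i[170:305,260:345],(378,600),interpolation=cv2.INTER_CUBIC))
E
```

```text
(no output)
```

View pics/c6.png

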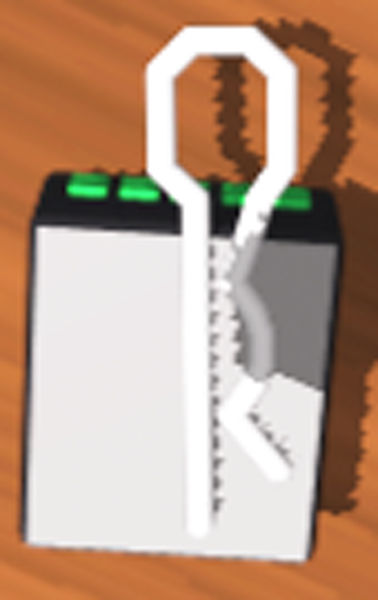

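```bash
python3 - <<'E'
from h import *
import pickle
np.set_printoptions(precision=2,suppress=True)
s=pickle.load(open("w4.pkl","rb"))
q=lambda x,y,z=32.5:onz("wrist",260+x/4.447,170+y/4.447,z,s)
G=q(222,118);T=q(199.5,523);L=q(195,250)
print("G",G,"T",T,np.linalg.norm(T-G),"width",np.linalg.norm(q(147,118)-q(297,118)))
d=T-L;yaw=np.degrees(np.arctan2(d[1],d[0]));print("yaw leg",yaw)
d=T-G;yaw2=np.degrees(np.arctan2(d[1],d[0])+np.arctan2(5,83));print("yaw2",yaw2)
y=np.radians(yaw2);f=np.array([np.cos(y),np.sin(y),0]);l=np.array([-np.sin(y),np.cos(y),0])
print("G from T",T-83*f+5*l, (T-G)@f,(T-G)@l)
R0=Ro.from_euler("xyz",s["eef_rot"],degrees=True).as_matrix()
print("R0 yaw",np.degrees(np.arctan2(R0[1,2],R0[0,2])), turn(R0,Rt(27.5)))
E
```

```text
G [ 547.34 -187.02   32.5 ] T [ 623.39 -152.64   32.5 ] 83.45796488292605 width 27.14341071045556
yaw leg 27.95498422756675
yaw2 27.775620150321053
G from T [ 547.62 -186.89   32.5 ] 83.30694242035509 -5.018490507250313
R0 yaw 27.330605318862474 [-0.  0.  0.]
```

```bash
python3 -m crank '[{"wx":0,"wy":0,"wz":0.008,"dx":0.003,"dy":0,"dz":-0.035,"fingers":0},{"wx":0,"wy":0,"wz":0.008,"dx":0.003,"dy":0,"dz":-0.07,"fingers":0},{"wx":0,"wy":0,"wz":0.008,"dx":0.003,"dy":0,"dz":-0.1,"fingers":0},{"wx":0,"wy":0,"wz":0.008,"dx":0.003,"dy":0,"dz":-0.125,"fingers":0},{"wx":0,"wy":0,"wz":0.008,"dx":0.003,"dy":0,"dz":-0.14,"fingers":0},{"wx":0,"wy":0,"wz":0.008,"dx":0.003,"dy":0,"dz":-0.14,"fingers":0},{"wx":0,"wy":0,"wz":0.008,"dx":0.003,"dy":0,"dz":-0.14,"fingers":0},{"wx":0,"wy":0,"wz":0.008,"dx":0.003,"dy":0,"dz":-0.14,"fingers":0}]'
python3 - <<'E'
from h import *
s=ctrl.get_state();R0=Ro.from_euler("xyz",s["eef_rot"],degrees=True).as_matrix()
print(s["eef_pos"],np.degrees(np.arctan2(R0[1,2],R0[0,2])),R0[:,0],s["ft_force"])
cv2.imwrite("pics/w5.png",ctrl.get_image("wrist")[:,:,::-1])
E
```

```text
t: 4.6
eef_pos: [549.1, -187.6, 34.3]
eef_rot: [-10.7, 89.7, 17.2]
ft_force: [-0.2, -0.3, 1.0]
width: 85.6
[ 549.08554878 -187.55089476   34.3104788 ] 27.88029309541703 [ 0.00485773  0.00150366 -0.99998707] [-0.22347062 -0.31378449  1.01369691]
```

View pics/w5.png

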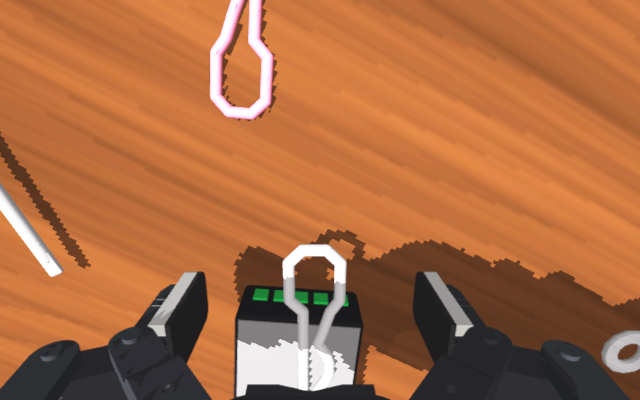

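The loop, at about (314,275), lies between the open pads. I'll lower 12 mm and close.

```bash
python3 -m crank '[{"wx":0,"wy":0,"wz":0,"dx":-0.0015,"dy":0.0005,"dz":-0.008,"fingers":0},{"wx":0,"wy":0,"wz":0,"dx":-0.0015,"dy":0.0005,"dz":-0.012,"fingers":0},{"wx":0,"wy":0,"wz":0,"dx":-0.0015,"dy":0.0005,"dz":-0.012,"fingers":0},{"wx":0,"wy":0,"wz":0,"dx":-0.0015,"dy":0.0005,"dz":-0.012,"fingers":1},{"wx":0,"wy":0,"wz":0,"dx":-0.0015,"dy":0.0005,"dz":-0.012,"fingers":1},{"wx":0,"wy":0,"wz":0,"dx":-0.0015,"dy":0.0005,"dz":-0.012,"fingers":1},{"wx":0,"wy":0,"wz":0,"dx":-0.0015,"dy":0.0005,"dz":-0.012,"fingers":1},{"wx":0,"wy":0,"wz":0,"dx":-0.0015,"dy":0.0005,"dz":-0.012,"fingers":1},{"wx":0,"wy":0,"wz":0,"dx":-0.0015,"dy":0.0005,"dz":-0.012,"fingers":1},{"wx":0,"wy":0,"wz":0,"dx":-0.0015,"dy":0.0005,"dz":-0.012,"fingers":1},{"wx":0,"wy":0,"wz":0,"dx":-0.0015,"dy":0.0005,"dz":-0.012,"fingers":1},{"wx":0,"wy":0,"wz":0,"dx":-0.0015,"dy":0.0005,"dz":-0.012,"fingers":1}]' 60
python3 - <<'E'
from h import *
import pickle
s=ctrl.get_state();print(s["eef_pos"],s["width"],s["ft_force"])
pickle.dump(s,open("w6.pkl","wb"))
cv2.imwrite("pics/w6.png",ctrl.get_image("wrist")[:,:,::-1])
E
```

```text
t: 5.65
eef_pos: [547.1, -187.6, 20.5]
eef_rot: [9.1, 89.8, 36.9]
ft_force: [-0.5, 0.2, 1.1]
width: 24.8
[ 547.05821571 -187.58467246   20.45846419] 24.77097601982659 [-0.52621487  0.23543834  1.09528744]
```

View pics/w6.png

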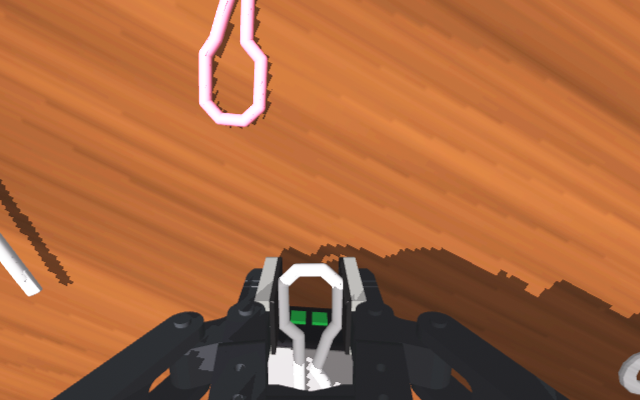

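```bash
python3 -m crank '[{"wx":0,"wy":0,"wz":0,"dx":0,"dy":0,"dz":0.01,"fingers":1},{"wx":0,"wy":0,"wz":0,"dx":0,"dy":0,"dz":0.03,"fingers":1},{"wx":0,"wy":0,"wz":0,"dx":0,"dy":0,"dz":0.055,"fingers":1},{"wx":0,"wy":0,"wz":-0.06,"dx":-0.005,"dy":0.025,"dz":0.085,"fingers":1},{"wx":0,"wy":0,"wz":-0.14,"dx":-0.01,"dy":0.055,"dz":0.105,"fingers":1},{"wx":0,"wy":0,"wz":-0.22,"dx":-0.015,"dy":0.09,"dz":0.12,"fingers":1},{"wx":0,"wy":0,"wz":-0.3,"dx":-0.02,"dy":0.125,"dz":0.125,"fingers":1},{"wx":0,"wy":0,"wz":-0.38,"dx":-0.025,"dy":0.16,"dz":0.125,"fingers":1},{"wx":0,"wy":0,"wz":-0.46,"dx":-0.03,"dy":0.195,"dz":0.125,"fingers":1},{"wx":0,"wy":0,"wz":-0.54,"dx":-0.038,"dy":0.23,"dz":0.125,"fingers":1},{"wx":0,"wy":0,"wz":-0.59,"dx":-0.044,"dy":0.265,"dz":0.125,"fingers":1},{"wx":0,"wy":0,"wz":-0.634,"dx":-0.05,"dy":0.3,"dz":0.125,"fingers":1}]' && python3 -m crank '[{"wx":0,"wy":0,"wz":0,"dx":0,"dy":0.03,"dz":0,"fingers":1},{"wx":0,"wy":0,"wz":0,"dx":0,"dy":0.055,"dz":-0.01,"fingers":1},{"wx":0,"wy":0,"wz":0,"dx":0,"dy":0.073,"dz":-0.025,"fingers":1},{"wx":0,"wy":0,"wz":0,"dx":0,"dy":0.078,"dz":-0.045,"fingers":1},{"wx":0,"wy":0,"wz":0,"dx":0,"dy":0.078,"dz":-0.058,"fingers":1},{"wx":0,"wy":0,"wz":0,"dx":0,"dy":0.078,"dz":-0.058,"fingers":1},{"wx":0,"wy":0,"wz":0,"dx":0,"dy":0.078,"dz":-0.058,"fingers":1},{"wx":0,"wy":0,"wz":0,"dx":0,"dy":0.078,"dz":-0.058,"fingers":1}]'
python3 - <<'E'
from h import *
import pickle
s=ctrl.get_state();R0=Ro.from_euler("xyz",s["eef_rot"],degrees=True).as_matrix()
print(s["eef_pos"],np.degrees(np.arctan2(R0[1,2],R0[0,2])),R0[:,0],s["width"],s["ft_force"],s["wrist_torque"])
pickle.dump(s,open("w7.pkl","wb"))
for n in("wrist","side","top"):cv2.imwrite(f"pics/{n}7.png",ctrl.get_image(n)[:,:,::-1])
E
```

```text
t: 6.7
eef_pos: [496.0, 114.0, 146.0]
eef_rot: [14.9, 89.8, 6.3]
ft_force: [1.3, -0.1, -0.3]
width: 24.4
t: 7.37
eef_pos: [497.3, 190.4, 88.3]
eef_rot: [17.9, 89.8, 9.4]
ft_force: [0.2, -0.0, -0.4]
width: 24.4
[497.34736235 190.41915353  88.27727278] -8.514489127035226 [ 4.05645791e-03  6.72382635e-04 -9.99991546e-01] 24.37842233436552 [ 0.15029466 -0.00521587 -0.43682198] [-0.00057044  0.00692993  0.0095918 ]
```

View pics/wrist7.png

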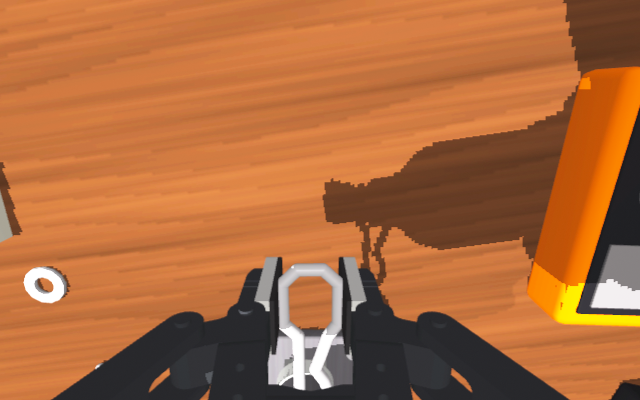

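View pics/side7.png

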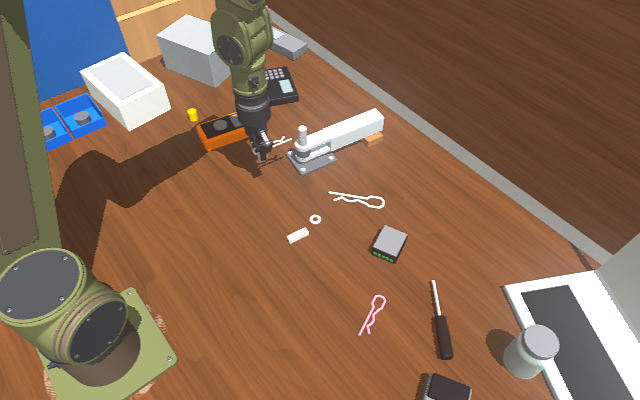

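View pics/top7.png

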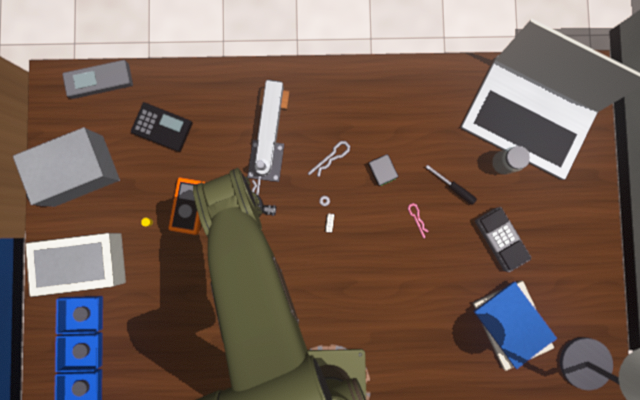

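The cotter is held level, with its tip just short of the pin: side view about (290,140), with the pin at (303,140). I'll zoom and compare with the predicted positions.

```bash
python3 - <<'E'
from h import *
import pickle
s=pickle.load(open("w7.pkl","rb"))
y=np.radians(-8.5);f=np.array([np.cos(y),np.sin(y),0]);l=np.array([-np.sin(y),np.cos(y),0])
G=s["eef_pos"]+[0,0,12]
tip=G+83*f-5*l+2.5*f
for n,(x0,y0) in(("side",(240,110)),("top",(220,140))):
    i=cv2.imread(f"pics/{n}7.png")[y0:y0+75,x0:x0+100]
    i=cv2.resize(i,(800,600),interpolation=cv2.INTER_CUBIC)
    for X,c in((tip,(0,0,255)),(np.array([603.6,170.1,97.]),(255,0,0))):
        u,v=proj(n,X); print(n,u,v); cv2.circle(i,(int((u-x0+.5)*8),int((v-y0+.5)*8)),4,c,-1)
    cv2.imwrite(f"pics/{n}7c.png",i)
A=np.array([613.5,168.5,97]);y=np.radians(-8.45);f=np.array([np.cos(y),np.sin(y),0]);l=np.array([-np.sin(y),np.cos(y),0])
t=tip-A;print("tip end in hole frame",t@f,t@l,t[2])
E
```

```text
side 291.2856025412327 138.5523657239453
side 299.21528418967756 136.20197235987808
top 259.9529284749283 176.5574064388899
top 261.00186027678893 168.34062794930063
tip end in hole frame -32.617073624651134 -0.4615988289160917 3.2772727836778017
```

View pics/side7c.png

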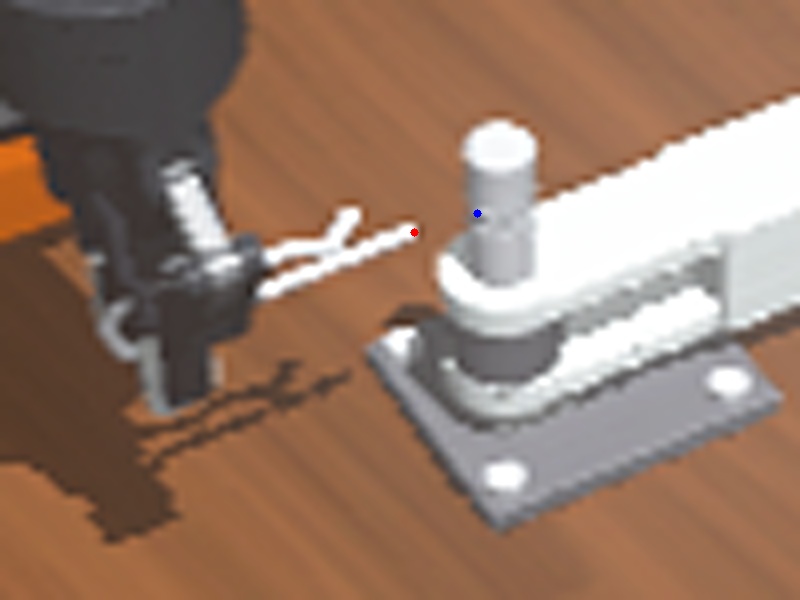

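View pics/top7c.png

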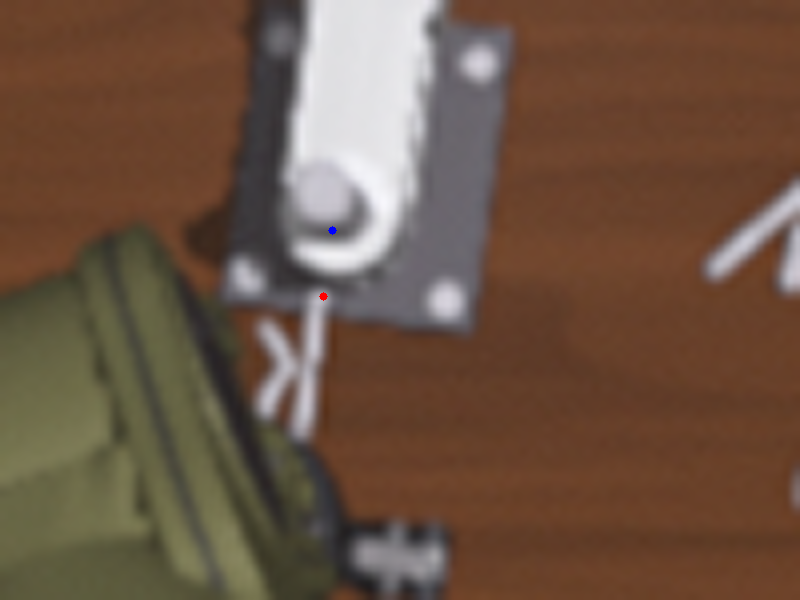

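Both predictions match: the red tip marker sits on the real tip in both views. Next I lower 3.3 mm, shift sideways 0.5 mm and close in to a few mm before the mouth.

```bash
cat > q.py <<'E'
from h import *
s=ctrl.get_state();R0=Ro.from_euler("xyz",s["eef_rot"],degrees=True).as_matrix()
A=np.array([613.5,168.5,97]);y=np.radians(-8.45);f=np.array([np.cos(y),np.sin(y),0]);l=np.array([-np.sin(y),np.cos(y),0])
F=s["ft_force"];g=s["eef_pos"]+[0,0,12]+R0[:,2]*45-R0[:,1]*5-A
print("t %.2f seat x %.1f y %.1f z %.1f | F f %.1f l %.1f z %.1f | w %.1f yaw %.2f tq"%(s["t"],g@f,g@l,g[2],F@f,F@l,F[2],s["width"],np.degrees(np.arctan2(R0[1,2],R0[0,2]))),s["wrist_torque"].round(2))
E
python3 -m crank '[{"wx":0,"wy":0,"wz":0,"dx":0.0,"dy":0.0005,"dz":-0.0033,"fingers":1},{"wx":0,"wy":0,"wz":0,"dx":0.006,"dy":-0.0004,"dz":-0.0033,"fingers":1},{"wx":0,"wy":0,"wz":0,"dx":0.012,"dy":-0.0013,"dz":-0.0033,"fingers":1},{"wx":0,"wy":0,"wz":0,"dx":0.0179,"dy":-0.0022,"dz":-0.0033,"fingers":1},{"wx":0,"wy":0,"wz":0,"dx":0.0179,"dy":-0.0022,"dz":-0.0033,"fingers":1},{"wx":0,"wy":0,"wz":0,"dx":0.0179,"dy":-0.0022,"dz":-0.0033,"fingers":1}]'; python3 q.py
```

```text
t: 8.02
eef_pos: [515.5, 188.2, 84.0]
eef_rot: [16.9, 89.8, 8.4]
ft_force: [0.8, 1.2, -1.0]
width: 24.5
t 8.02 seat x -54.8 y 0.0 z -0.9 | F f 0.6 l 1.3 z -1.0 | w 24.5 yaw -8.53 tq [0.03 0.05 0.01]
```

```bash
python3 -m crank '[{"wx":0,"wy":0,"wz":0,"dx":0.001,"dy":-0.0001,"dz":0.0007,"fingers":1},{"wx":0,"wy":0,"wz":0,"dx":0.002,"dy":-0.0003,"dz":0.0007,"fingers":1},{"wx":0,"wy":0,"wz":0,"dx":0.003,"dy":-0.0004,"dz":0.0007,"fingers":1},{"wx":0,"wy":0,"wz":0,"dx":0.004,"dy":-0.0006,"dz":0.0007,"fingers":1},{"wx":0,"wy":0,"wz":0,"dx":0.004,"dy":-0.0006,"dz":0.0007,"fingers":1}]'; python3 q.py
python3 -m crank '[{"wx":0,"wy":0,"wz":0,"dx":0.001,"dy":-0.0001,"dz":0,"fingers":1},{"wx":0,"wy":0,"wz":0,"dx":0.002,"dy":-0.0003,"dz":0,"fingers":1},{"wx":0,"wy":0,"wz":0,"dx":0.002,"dy":-0.0003,"dz":0,"fingers":1}]'; python3 q.py
```

```text
t: 8.43
eef_pos: [519.0, 187.7, 84.8]
eef_rot: [14.8, 89.8, 6.3]
ft_force: [-0.4, 1.2, -0.6]
width: 24.8
t 8.43 seat x -51.3 y 0.1 z -0.1 | F f -0.6 l 1.2 z -0.6 | w 24.8 yaw -8.49 tq [-0.02  0.08 -0.  ]
t: 8.68
eef_pos: [521.0, 187.4, 84.7]
eef_rot: [14.6, 89.8, 6.1]
ft_force: [0.9, -0.6, -0.6]
width: 25.0
t 8.68 seat x -49.3 y 0.0 z -0.1 | F f 0.9 l -0.4 z -0.6 | w 25.0 yaw -8.50 tq [-0.   -0.01  0.01]
```

```bash
python3 -m crank '[{"wx":0,"wy":0,"wz":0,"dx":0.001,"dy":-0.0001,"dz":0,"fingers":1},{"wx":0,"wy":0,"wz":0,"dx":0.002,"dy":-0.0003,"dz":0,"fingers":1},{"wx":0,"wy":0,"wz":0,"dx":0.002,"dy":-0.0003,"dz":0,"fingers":1}]'; python3 q.py
python3 -m crank '[{"wx":0,"wy":0,"wz":0,"dx":0.001,"dy":-0.0001,"dz":0,"fingers":1},{"wx":0,"wy":0,"wz":0,"dx":0.002,"dy":-0.0003,"dz":0,"fingers":1},{"wx":0,"wy":0,"wz":0,"dx":0.002,"dy":-0.0003,"dz":0,"fingers":1}]'; python3 q.py
python3 - <<'E'
from h import *
for n,(x0,y0) in(("side",(240,110)),):
    i=ctrl.get_image(n)[y0:y0+75,x0:x0+100,::-1]
    cv2.imwrite(f"pics/{n}8c.png",cv2.resize(i,(800,600),interpolation=cv2.INTER_CUBIC))
E
```

```text
t: 8.93
eef_pos: [523.1, 187.0, 84.7]
eef_rot: [14.8, 89.8, 6.3]
ft_force: [0.3, 0.0, -0.8]
width: 24.5
t 8.93 seat x -47.2 y 0.0 z -0.2 | F f 0.3 l 0.1 z -0.8 | w 24.5 yaw -8.50 tq [-0.    0.04  0.01]
t: 9.18
eef_pos: [525.1, 186.8, 84.7]
eef_rot: [14.5, 89.8, 6.0]
ft_force: [-1.1, -0.8, -1.7]
width: 24.6
t 9.18 seat x -45.2 y 0.0 z -0.1 | F f -1.0 l -0.9 z -1.7 | w 24.6 yaw -8.50 tq [ 0.01  0.06 -0.03]
```

View pics/side8c.png

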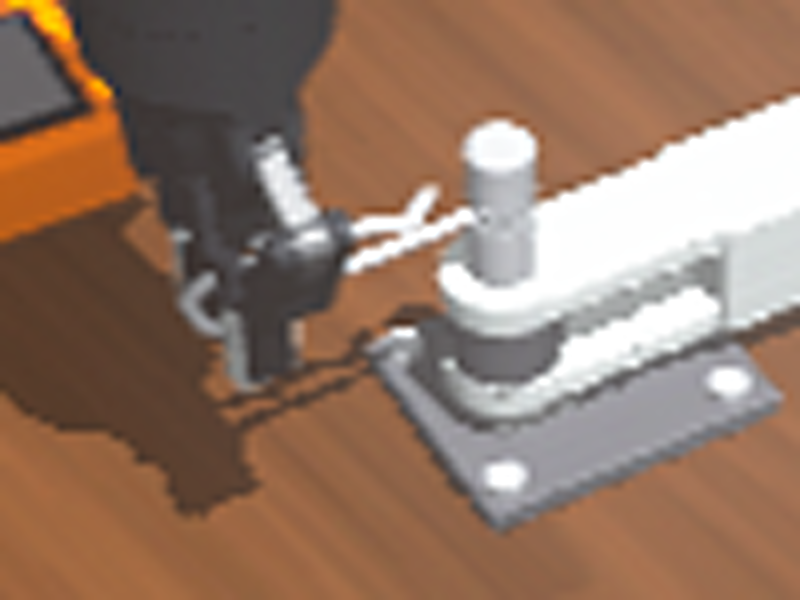

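The tip enters the hole at about (480,215) in the crop, and the forces stay near noise. I'll carry on in short steps.

```bash
python3 -m crank '[{"wx":0,"wy":0,"wz":0,"dx":0.001,"dy":-0.0001,"dz":-0.0003,"fingers":1},{"wx":0,"wy":0,"wz":0,"dx":0.002,"dy":-0.0003,"dz":-0.0003,"fingers":1},{"wx":0,"wy":0,"wz":0,"dx":0.003,"dy":-0.0004,"dz":-0.0003,"fingers":1},{"wx":0,"wy":0,"wz":0,"dx":0.003,"dy":-0.0004,"dz":-0.0003,"fingers":1}]'; python3 q.py
python3 -m crank '[{"wx":0,"wy":0,"wz":0,"dx":0.001,"dy":-0.0001,"dz":0,"fingers":1},{"wx":0,"wy":0,"wz":0,"dx":0.002,"dy":-0.0003,"dz":0,"fingers":1},{"wx":0,"wy":0,"wz":0,"dx":0.003,"dy":-0.0004,"dz":0,"fingers":1},{"wx":0,"wy":0,"wz":0,"dx":0.003,"dy":-0.0004,"dz":0,"fingers":1}]'; python3 q.py
python3 -m crank '[{"wx":0,"wy":0,"wz":0,"dx":0.001,"dy":-0.0001,"dz":0,"fingers":1},{"wx":0,"wy":0,"wz":0,"dx":0.002,"dy":-0.0003,"dz":0,"fingers":1},{"wx":0,"wy":0,"wz":0,"dx":0.003,"dy":-0.0004,"dz":0,"fingers":1},{"wx":0,"wy":0,"wz":0,"dx":0.003,"dy":-0.0004,"dz":0,"fingers":1}]'; python3 q.py
```

```text
t: 9.57
eef_pos: [528.1, 186.4, 84.4]
eef_rot: [15.3, 89.8, 6.8]
ft_force: [-0.1, -0.3, -0.2]
width: 24.7
t 9.57 seat x -42.1 y 0.1 z -0.4 | F f -0.1 l -0.3 z -0.2 | w 24.7 yaw -8.50 tq [ 0.02 -0.04  0.01]
t: 9.9
eef_pos: [531.1, 186.0, 84.4]
eef_rot: [14.9, 89.8, 6.4]
ft_force: [0.5, -0.4, -1.1]
width: 24.3
t 9.90 seat x -39.1 y 0.1 z -0.4 | F f 0.6 l -0.3 z -1.1 | w 24.3 yaw -8.50 tq [ 0.01  0.03 -0.03]
t: 10.23
eef_pos: [534.1, 185.6, 84.4]
eef_rot: [15.7, 89.8, 7.2]
ft_force: [-0.5, -0.9, -0.8]
width: 25.2
t 10.23 seat x -36.1 y 0.2 z -0.4 | F f -0.4 l -0.9 z -0.8 | w 25.2 yaw -8.50 tq [0.02 0.04 0.  ]
```

```bash
python3 -m crank '[{"wx":0,"wy":0,"wz":0,"dx":0.002,"dy":-0.0003,"dz":0,"fingers":1},{"wx":0,"wy":0,"wz":0,"dx":0.004,"dy":-0.0007,"dz":0,"fingers":1},{"wx":0,"wy":0,"wz":0,"dx":0.006,"dy":-0.0010,"dz":0,"fingers":1},{"wx":0,"wy":0,"wz":0,"dx":0.006,"dy":-0.0010,"dz":0,"fingers":1}]'; python3 q.py
python3 -m crank '[{"wx":0,"wy":0,"wz":0,"dx":0.002,"dy":-0.0003,"dz":0,"fingers":1},{"wx":0,"wy":0,"wz":0,"dx":0.004,"dy":-0.0006,"dz":0,"fingers":1},{"wx":0,"wy":0,"wz":0,"dx":0.006,"dy":-0.0009,"dz":0,"fingers":1},{"wx":0,"wy":0,"wz":0,"dx":0.006,"dy":-0.0009,"dz":0,"fingers":1}]'; python3 q.py
python3 -m crank '[{"wx":0,"wy":0,"wz":0,"dx":0.002,"dy":-0.0003,"dz":0,"fingers":1},{"wx":0,"wy":0,"wz":0,"dx":0.004,"dy":-0.0006,"dz":0,"fingers":1},{"wx":0,"wy":0,"wz":0,"dx":0.004,"dy":-0.0006,"dz":0,"fingers":1}]'; python3 q.py
```

```text
t: 10.57
eef_pos: [540.4, 184.6, 84.5]
eef_rot: [15.2, 89.8, 6.7]
ft_force: [-0.3, -0.4, 0.2]
width: 24.8
t 10.57 seat x -29.6 y 0.1 z -0.4 | F f -0.2 l -0.5 z 0.2 | w 24.8 yaw -8.51 tq [ 0.03  0.   -0.03]
t: 10.9
eef_pos: [544.4, 184.1, 83.8]
eef_rot: [103.2, 89.9, 94.7]
ft_force: [-4.3, 2.9, 0.1]
width: 24.9
t 10.90 seat x -25.6 y 0.3 z -1.2 | F f -4.6 l 2.2 z 0.1 | w 24.9 yaw -8.45 tq [0.49 0.66 0.15]
t: 11.15
eef_pos: [549.6, 183.8, 84.2]
eef_rot: [41.2, 89.8, 32.7]
ft_force: [0.8, 4.3, -0.9]
width: 24.5
t 11.15 seat x -20.4 y 0.8 z -0.7 | F f 0.2 l 4.4 z -0.9 | w 24.5 yaw -8.44 tq [ 0.62 -0.09  0.2 ]
```

```bash
python3 - <<'E'
from h import *
for n,(x0,y0) in(("side",(250,110)),("top",(220,130))):
    i=ctrl.get_image(n)[y0:y0+60,x0:x0+80,::-1]
    cv2.imwrite(f"pics/{n}9c.png",cv2.resize(i,(800,600),interpolation=cv2.INTER_CUBIC))
E
```

```text
(no output)
```

View pics/side9c.png

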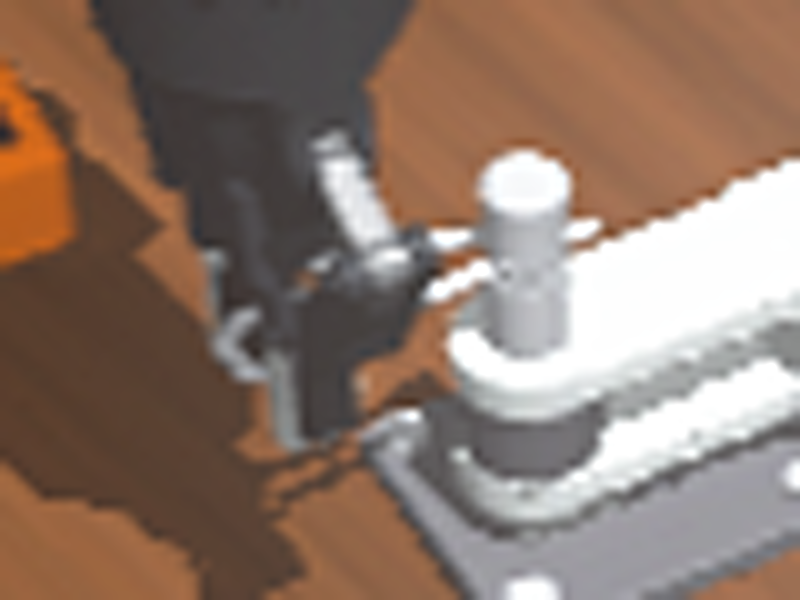

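View pics/top9c.png

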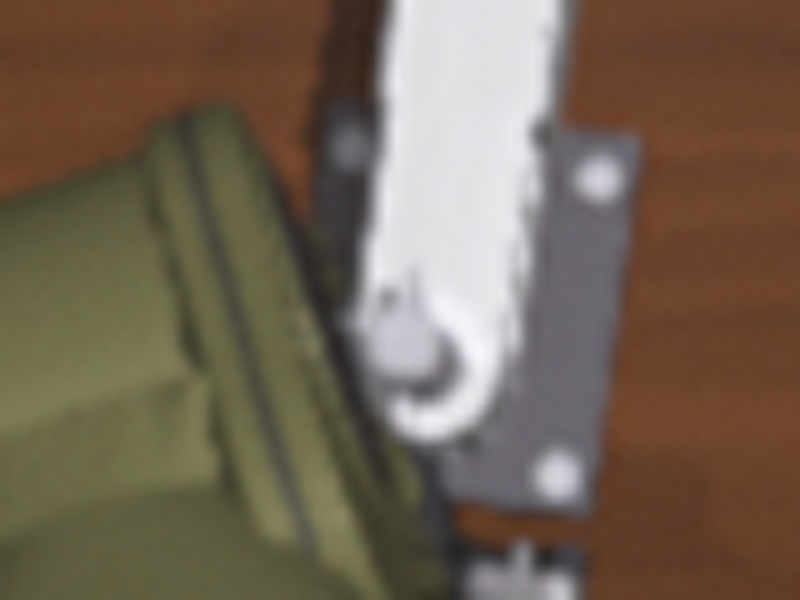

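The bow's flared end has passed the pin on the +y side, and the leg is in the hole. I'll keep pushing gently in 2 mm steps.

```bash
python3 -m crank '[{"wx":0,"wy":0,"wz":0,"dx":0.001,"dy":-0.0001,"dz":0,"fingers":1},{"wx":0,"wy":0,"wz":0,"dx":0.002,"dy":-0.0003,"dz":0,"fingers":1},{"wx":0,"wy":0,"wz":0,"dx":0.002,"dy":-0.0003,"dz":0,"fingers":1}]'; python3 q.py
python3 -m crank '[{"wx":0,"wy":0,"wz":0,"dx":0.001,"dy":-0.0001,"dz":0,"fingers":1},{"wx":0,"wy":0,"wz":0,"dx":0.002,"dy":-0.0003,"dz":0,"fingers":1},{"wx":0,"wy":0,"wz":0,"dx":0.002,"dy":-0.0003,"dz":0,"fingers":1}]'; python3 q.py
```

```text
t: 11.5
eef_pos: [550.6, 183.3, 84.2]
eef_rot: [72.4, 89.9, 64.0]
ft_force: [-4.0, 4.2, -0.6]
width: 25.2
t 11.50 seat x -19.4 y 0.4 z -0.8 | F f -4.6 l 3.5 z -0.6 | w 25.2 yaw -8.45 tq [0.81 0.76 0.22]
t: 11.75
eef_pos: [554.6, 183.0, 84.6]
eef_rot: [24.8, 89.7, 16.3]
ft_force: [0.4, 3.9, -0.6]
width: 24.6
t 11.75 seat x -15.4 y 0.7 z -0.2 | F f -0.1 l 3.9 z -0.6 | w 24.6 yaw -8.47 tq [ 0.75 -0.16  0.26]
```

```bash
python3 -m crank '[{"wx":0,"wy":0,"wz":0,"dx":0.001,"dy":-0.0002,"dz":0,"fingers":1},{"wx":0,"wy":0,"wz":0,"dx":0.002,"dy":-0.0004,"dz":0,"fingers":1},{"wx":0,"wy":0,"wz":0,"dx":0.002,"dy":-0.0004,"dz":0,"fingers":1}]'; python3 q.py
python3 -m crank '[{"wx":0,"wy":0,"wz":0,"dx":0.001,"dy":-0.0002,"dz":0,"fingers":1},{"wx":0,"wy":0,"wz":0,"dx":0.002,"dy":-0.0004,"dz":0,"fingers":1},{"wx":0,"wy":0,"wz":0,"dx":0.002,"dy":-0.0004,"dz":0,"fingers":1}]'; python3 q.py
```

```text
t: 12.0
eef_pos: [557.3, 182.3, 84.9]
eef_rot: [15.9, 89.7, 7.4]
ft_force: [1.6, 3.1, -0.7]
width: 24.7
t 12.00 seat x -12.6 y 0.3 z 0.2 | F f 1.2 l 3.3 z -0.7 | w 24.7 yaw -8.50 tq [ 0.69 -0.31  0.24]
t: 12.25
eef_pos: [558.4, 181.6, 84.5]
eef_rot: [13.6, 89.8, 5.1]
ft_force: [1.3, 4.7, -1.7]
width: 24.6
t 12.25 seat x -11.4 y -0.2 z -0.3 | F f 0.6 l 4.8 z -1.7 | w 24.6 yaw -8.51 tq [ 0.67 -0.27  0.23]
```

```bash
python3 -m crank '[{"wx":0,"wy":0,"wz":0,"dx":0.001,"dy":-0.0001,"dz":0,"fingers":1},{"wx":0,"wy":0,"wz":0,"dx":0.002,"dy":-0.0003,"dz":0,"fingers":1},{"wx":0,"wy":0,"wz":0,"dx":0.002,"dy":-0.0003,"dz":0,"fingers":1}]'; python3 q.py
python3 -m crank '[{"wx":0,"wy":0,"wz":0,"dx":0.001,"dy":-0.0001,"dz":0,"fingers":1},{"wx":0,"wy":0,"wz":0,"dx":0.002,"dy":-0.0003,"dz":0,"fingers":1},{"wx":0,"wy":0,"wz":0,"dx":0.002,"dy":-0.0003,"dz":0,"fingers":1}]'; python3 q.py
python3 - <<'E'
from h import *
for n,(x0,y0) in(("side",(260,100)),):
    i=ctrl.get_image(n)[y0:y0+60,x0:x0+80,::-1]
    cv2.imwrite(f"pics/{n}10c.png",cv2.resize(i,(800,600),interpolation=cv2.INTER_CUBIC))
E
```

```text
t: 12.5
eef_pos: [559.9, 181.2, 84.3]
eef_rot: [9.3, 89.8, 0.8]
ft_force: [1.4, 4.2, -1.5]
width: 24.6
t 12.50 seat x -9.9 y -0.3 z -0.6 | F f 0.8 l 4.3 z -1.5 | w 24.6 yaw -8.50 tq [ 0.71 -0.08  0.22]
t: 12.75
eef_pos: [562.3, 180.8, 84.4]
eef_rot: [6.2, 89.8, -2.3]
ft_force: [1.9, 2.8, -0.6]
width: 24.9
t 12.75 seat x -7.5 y -0.4 z -0.4 | F f 1.4 l 3.1 z -0.6 | w 24.9 yaw -8.51 tq [ 0.57 -0.21  0.18]
```

View pics/side10c.png

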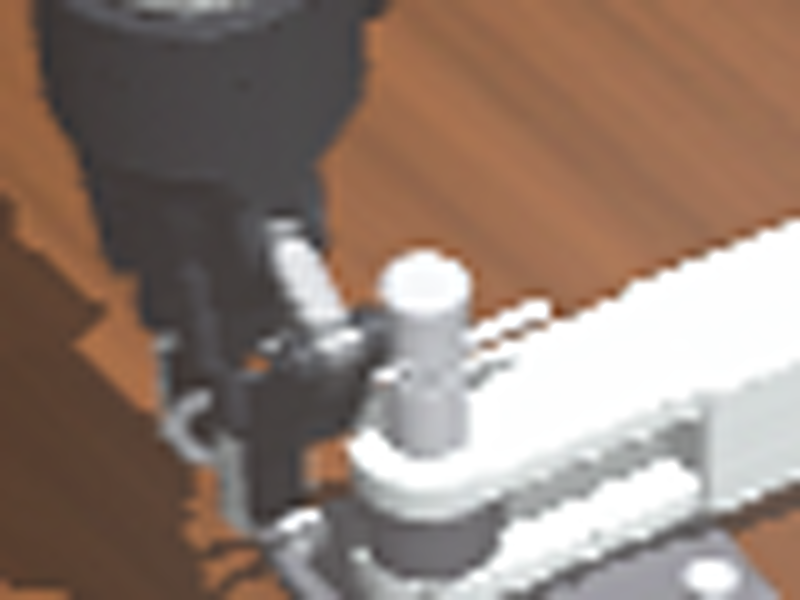

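The push has turned slightly positive, so the nose is past and the bow is drawing the cotter in. I'll carry on towards home.

```bash
python3 -m crank '[{"wx":0,"wy":0,"wz":0,"dx":0.001,"dy":-0.0001,"dz":0,"fingers":1},{"wx":0,"wy":0,"wz":0,"dx":0.002,"dy":-0.0003,"dz":0,"fingers":1},{"wx":0,"wy":0,"wz":0,"dx":0.002,"dy":-0.0003,"dz":0,"fingers":1}]'; python3 q.py
python3 -m crank '[{"wx":0,"wy":0,"wz":0,"dx":0.001,"dy":-0.0001,"dz":0,"fingers":1},{"wx":0,"wy":0,"wz":0,"dx":0.002,"dy":-0.0003,"dz":0,"fingers":1},{"wx":0,"wy":0,"wz":0,"dx":0.002,"dy":-0.0003,"dz":0,"fingers":1}]'; python3 q.py
python3 -m crank '[{"wx":0,"wy":0,"wz":0,"dx":0.001,"dy":-0.0001,"dz":0,"fingers":1},{"wx":0,"wy":0,"wz":0,"dx":0.002,"dy":-0.0003,"dz":0,"fingers":1},{"wx":0,"wy":0,"wz":0,"dx":0.002,"dy":-0.0003,"dz":0,"fingers":1}]'; python3 q.py
```

```text
t: 13.05
eef_pos: [564.1, 180.6, 84.4]
eef_rot: [7.6, 89.8, -0.9]
ft_force: [1.2, 2.7, -0.3]
width: 24.9
t 13.05 seat x -5.6 y -0.4 z -0.4 | F f 0.8 l 2.8 z -0.3 | w 24.9 yaw -8.51 tq [ 0.43 -0.17  0.14]
t: 13.3
eef_pos: [565.9, 180.3, 84.4]
eef_rot: [10.1, 89.8, 1.6]
ft_force: [-0.1, 2.9, -0.9]
width: 25.1
t 13.30 seat x -3.9 y -0.4 z -0.5 | F f -0.5 l 2.9 z -0.9 | w 25.1 yaw -8.51 tq [ 0.46 -0.13  0.12]
t: 13.55
eef_pos: [567.6, 180.1, 84.3]
eef_rot: [15.0, 89.9, 6.5]
ft_force: [-1.6, 2.6, -0.3]
width: 24.8
t 13.55 seat x -2.1 y -0.3 z -0.6 | F f -1.9 l 2.3 z -0.3 | w 24.8 yaw -8.50 tq [0.52 0.15 0.17]
```

```bash
python3 -m crank '[{"wx":0,"wy":0,"wz":0,"dx":0.001,"dy":-0.0001,"dz":0,"fingers":1},{"wx":0,"wy":0,"wz":0,"dx":0.0015,"dy":-0.0002,"dz":0,"fingers":1},{"wx":0,"wy":0,"wz":0,"dx":0.0015,"dy":-0.0002,"dz":0,"fingers":1}]'; python3 q.py
python3 - <<'E'
from h import *
for n,(x0,y0) in(("side",(260,100)),):
    i=ctrl.get_image(n)[y0:y0+60,x0:x0+80,::-1].copy()
    i=cv2.resize(i,(800,600),interpolation=cv2.INTER_CUBIC)
    s=ctrl.get_state();R0=Ro.from_euler("xyz",s["eef_rot"],degrees=True).as_matrix()
    tip=s["eef_pos"]+[0,0,12]+R0[:,2]*85.5-R0[:,1]*5
    u,v=proj(n,tip);cv2.circle(i,(int((u-x0+.5)*10),int((v-y0+.5)*10)),4,(0,0,255),-1)
    cv2.imwrite(f"pics/{n}11c.png",i)
E
```

```text
t: 13.8
eef_pos: [568.8, 180.0, 84.2]
eef_rot: [24.6, 89.9, 16.1]
ft_force: [-1.7, 3.8, -0.5]
width: 24.3
t 13.80 seat x -0.9 y -0.2 z -0.7 | F f -2.2 l 3.5 z -0.5 | w 24.3 yaw -8.49 tq [0.59 0.37 0.14]
```

View pics/side11c.png

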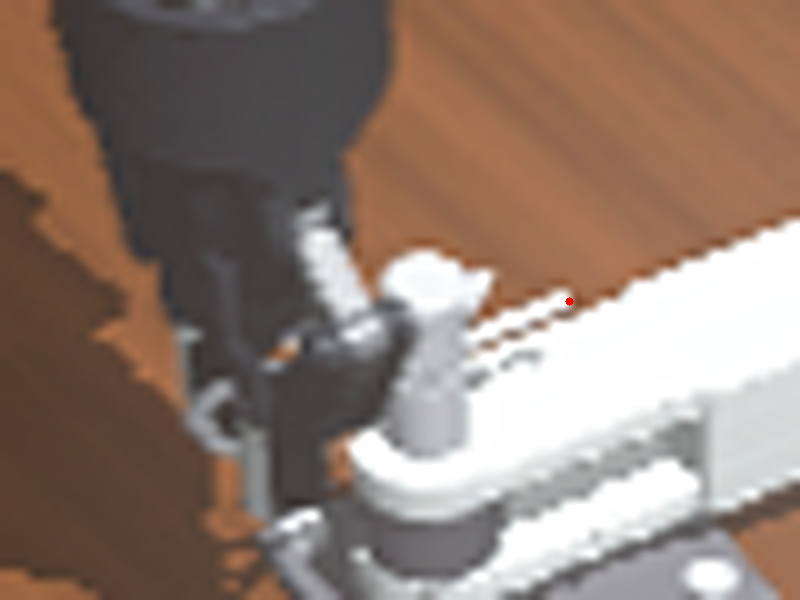

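The push is only about 2 N and the leg tip is far past the pin, at crop (575,293). The flare shows beyond the pin top at (490,275). I'll release.

```bash
python3 -m crank '[{"wx":0,"wy":0,"wz":0,"dx":0,"dy":0,"dz":0,"fingers":0.9},{"wx":0,"wy":0,"wz":0,"dx":0,"dy":0,"dz":0,"fingers":0.5},{"wx":0,"wy":0,"wz":0,"dx":0,"dy":0,"dz":0,"fingers":0.3},{"wx":0,"wy":0,"wz":0,"dx":0,"dy":0,"dz":0,"fingers":0.2},{"wx":0,"wy":0,"wz":0,"dx":0,"dy":0,"dz":0,"fingers":0.2},{"wx":0,"wy":0,"wz":0,"dx":0,"dy":0,"dz":0,"fingers":0.2},{"wx":0,"wy":0,"wz":0,"dx":0,"dy":0,"dz":0,"fingers":0.2},{"wx":0,"wy":0,"wz":0,"dx":0,"dy":0,"dz":0,"fingers":0.2}]'; python3 q.py
python3 - <<'E'
from h import *
import pickle
s=ctrl.get_state();pickle.dump(s,open("w12.pkl","wb"))
for n in("wrist","side"):
    i=ctrl.get_image(n)[:,:,::-1]; cv2.imwrite(f"pics/{n}12.png",i)
i=cv2.imread("pics/side12.png")[100:160,260:340];cv2.imwrite("pics/side12c.png",cv2.resize(i,(800,600),interpolation=cv2.INTER_CUBIC))
E
```

```text
t: 14.52
eef_pos: [569.4, 179.8, 84.5]
eef_rot: [11.3, 89.8, 2.8]
ft_force: [-0.4, 0.4, 0.5]
width: 68.4
t 14.52 seat x -0.3 y -0.3 z -0.4 | F f -0.5 l 0.3 z 0.5 | w 68.4 yaw -8.51 tq [-0.02  0.01 -0.01]
```

View pics/wrist12.png

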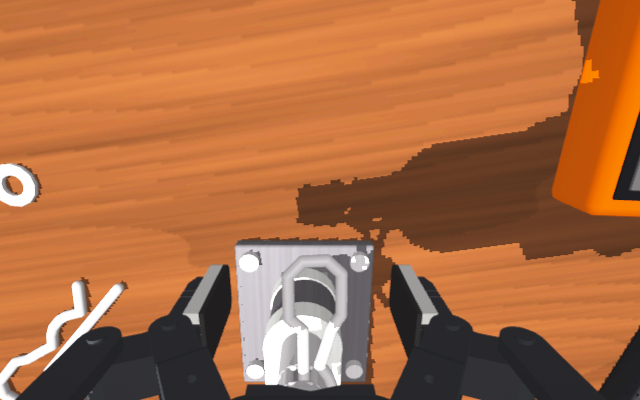

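View pics/side12c.png

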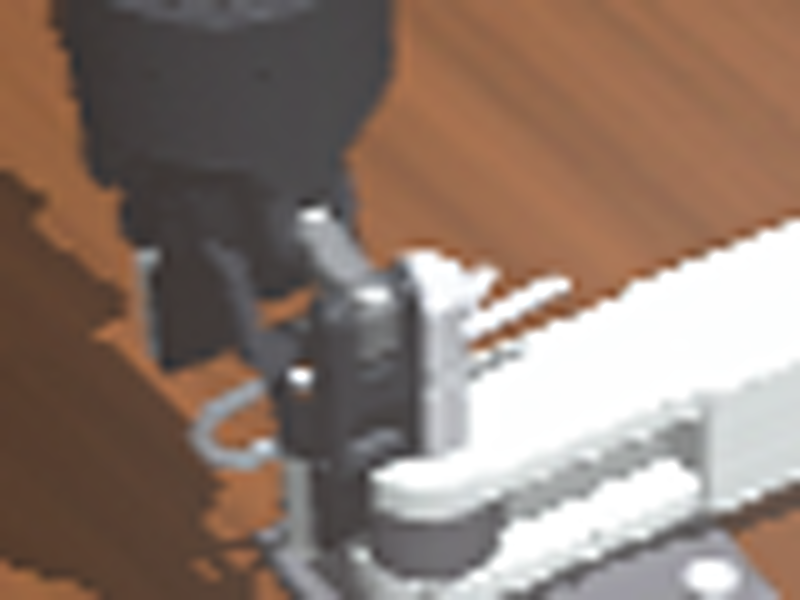

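The loop is free between the open fingers, which read no force. I'll go straight up to look from above.

```bash
python3 -m crank '[{"wx":0,"wy":0,"wz":0,"dx":0,"dy":0,"dz":0.01,"fingers":0.2},{"wx":0,"wy":0,"wz":0,"dx":0,"dy":0,"dz":0.025,"fingers":0.2},{"wx":0,"wy":0,"wz":0,"dx":0,"dy":0,"dz":0.05,"fingers":0.2},{"wx":0,"wy":0,"wz":0,"dx":0,"dy":0,"dz":0.085,"fingers":0.1},{"wx":0,"wy":0,"wz":0,"dx":0,"dy":0,"dz":0.12,"fingers":0},{"wx":0,"wy":0,"wz":0,"dx":0,"dy":0,"dz":0.152,"fingers":0},{"wx":0,"wy":0,"wz":0,"dx":0,"dy":0,"dz":0.152,"fingers":0},{"wx":0,"wy":0,"wz":0,"dx":0,"dy":0,"dz":0.152,"fingers":0},{"wx":0,"wy":0,"wz":0,"dx":0,"dy":0,"dz":0.152,"fingers":0}]'
python3 - <<'E'
from h import *
import pickle
s=ctrl.get_state();pickle.dump(s,open("w13.pkl","wb"))
for n in("wrist","side"):
    i=ctrl.get_image(n)[:,:,::-1]; cv2.imwrite(f"pics/{n}13.png",i)
i=cv2.imread("pics/side13.png")[100:160,260:340];a=cv2.resize(i,(400,300),interpolation=cv2.INTER_CUBIC)
i=cv2.imread("pics/wrist13.png")[165:315,260:360];b=cv2.resize(i,(400,600),interpolation=cv2.INTER_CUBIC)
cv2.imwrite("pics/c13.png",np.hstack([b,np.vstack([a,0*a])]))
E
```

```text
t: 15.37
eef_pos: [569.1, 179.9, 236.7]
eef_rot: [15.2, 89.8, 6.7]
ft_force: [0.6, 0.7, 0.2]
width: 85.0
```

View pics/c13.png

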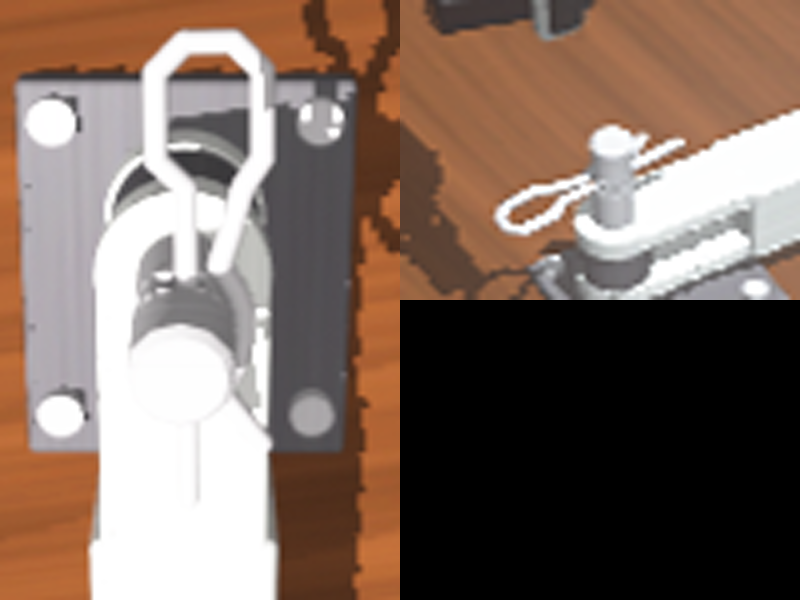

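```bash
python3 - <<'E'
from h import *
import pickle
s=pickle.load(open("w13.pkl","rb"))
A=np.array([613.5,168.5,97]);y=np.radians(-8.45);f=np.array([np.cos(y),np.sin(y),0]);l=np.array([-np.sin(y),np.cos(y),0])
def q(x,yy,z):
    p=onz("wrist",260+x/4,165+yy/4,z,s)-A; return (p@f).round(1),(p@l).round(1)
for z in(88,91,94,97):
    print(z,"loop back end",q(208,30,z),"loop ctr",q(208,108,z),"leg near",q(185,270,z+5),"sides",q(145,108,z),q(272,108,z))
for z in(97,100,103): print(z,"tip end",q(197,503,z),"flare end",q(268,443,z))
o,d=ray("side",260+(685-400)/5,100+141/5)
k=((A-o)@l)/(d@l);p=o+k*d-A;print("tip by side, on leg plane:",p@f,p[2])
o,d=ray("side",260+(505-400)/5,100+215/5)  # loop back outer, roughly
k=((A+5*l-o)@l)/(d@l);p=o+k*d-A;print("loop end by side:",p@f,p[2])
E
```

```text
88 loop back end (np.float64(-60.7), np.float64(5.3)) loop ctr (np.float64(-44.4), np.float64(5.3)) leg near (np.float64(-10.5), np.float64(0.5)) sides (np.float64(-44.4), np.float64(-7.6)) (np.float64(-44.4), np.float64(18.5))
91 loop back end (np.float64(-61.4), np.float64(5.3)) loop ctr (np.float64(-45.2), np.float64(5.3)) leg near (np.float64(-11.8), np.float64(0.6)) sides (np.float64(-45.2), np.float64(-7.5)) (np.float64(-45.2), np.float64(18.3))
94 loop back end (np.float64(-62.1), np.float64(5.3)) loop ctr (np.float64(-46.1), np.float64(5.3)) leg near (np.float64(-13.0), np.float64(0.6)) sides (np.float64(-46.1), np.float64(-7.4)) (np.float64(-46.1), np.float64(18.2))
97 loop back end (np.float64(-62.8), np.float64(5.2)) loop ctr (np.float64(-46.9), np.float64(5.3)) leg near (np.float64(-14.2), np.float64(0.6)) sides (np.float64(-46.9), np.float64(-7.3)) (np.float64(-46.9), np.float64(18.0))
97 tip end (np.float64(42.7), np.float64(3.0)) flare end (np.float64(28.0), np.float64(18.3))
100 tip end (np.float64(40.8), np.float64(3.0)) flare end (np.float64(26.3), np.float64(18.2))
103 tip end (np.float64(39.0), np.float64(3.0)) flare end (np.float64(24.6), np.float64(18.0))
tip by side, on leg plane: 41.24384914813137 3.4100528957812912
loop end by side: -58.847626052973766 -3.850290367999719
```

```bash
python3 - <<'E'
from h import *
a=cv2.imread("pics/wrist13.png").astype(int);b=ctrl.get_image("wrist")[:,:,::-1].astype(int)
print("wrist diff",np.abs(a-b)[165:315,260:360].max(),(np.abs(a-b)[165:315,260:360].max(2)>40).sum())
c=cv2.imread("pics/side0.png").astype(int);d=cv2.imread("pics/side13.png").astype(int)
for n,(x,y,w,h) in dict(multimeter=(190,105,70,45),screwdriver=(425,275,35,85),strip=(283,225,30,22)).items():
    print(n,(np.abs(c-d)[y:y+h,x:x+w].max(2)>60).mean())
i=cv2.imread("pics/side13.png");cv2.imwrite("pics/side13b.png",i[90:390,170:490])
ctrl.job_done()
E
```

```text
wrist diff 202 2016
multimeter 0.4384126984126984
screwdriver 0.0
strip 0.0
the job is handed in; nothing more can be done
```

View pics/side13b.png

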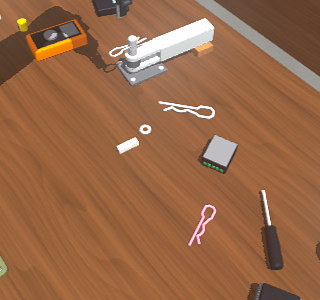

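I took the smaller steel cotter from the black case and fed its straight leg through the pin's cross hole towards the arm tube. I pushed until the bow had snapped over the pin, let go, backed the arm off and handed the job in at about 15.5 s. The push never read more than about 5 N at the end of any step; nothing was read in between.

**Seating, measured after release:**
- **Along the hole:** the seat is about 0 to 1 mm from the pin's axis, and the end of the leg is about 41 mm past it.
- **Across the hole:** the seat is about 1 mm off.
- **Angle:** the cotter sits roughly 0.1 rad off the hole's line, with the loop drooping slightly.
- **Bow:** its flared end looks as far from the leg as it did at rest, so I take the bow to be shut. I judged that by eye, not by measuring the joint.

**Things to leave alone:** the screwdriver and terminal strip look unchanged against the first picture.

**Checks that disagreed:**
- **Multimeter:** the pixel comparison flagged 44% of its area as changed. I put that down to the arm's shadow, because in the last view it stands at its starting place to within a few pixels.
- **At rest:** the last two wrist pictures also differed over about 13% of the compared area. The arm may still have been settling, so that check does not confirm the cotter was still. I handed in without repeating it.

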